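# Locate and clamp a sample rack on the autosampler deck and check its cups

## Robot

A 6-joint arm with a two-finger parallel gripper is mounted at the origin on the work surface. World frame = base frame: x ahead of the robot, y to its left, z up, the work surface at z = 0. Lengths are in mm, angles in degrees, forces in N, time in s.
With the tool pointing down it reaches from about 275 to 725 mm from the base axis. Payload 15.9 kg.
Tool frame: the origin (TCP) lies on the centre line of the jaws, within the pads' length; the fingertips stand 14 mm ahead of it and the grasp point (between the pads) lies 5 mm behind it; y points along the fingers, z is the direction in which the jaws open and shut, and the axes are right-handed (so a half turn about y gives the same grasp; the last joint's range is limited). The gripper opens to 85 mm and grips with 20 to 120 N. Pads are 22 mm wide; open, the fingers measure 114 mm over their backs; the gripper's body (76 mm by 85 mm) begins 54 mm behind the grasp point. The pads swing forward as they close: fully open they stand 13 mm farther back than shut.
Start: joints at [0, 12.198, -1.971, 75.831, 0, 90], TCP at [499.985, -0, 245.306] pointing down, gripper open.
Joint ranges: [-170.91, 170.91], [-42.67, 98.43], [-65.05, 77.54], [-120.47, 116.71], [-90, 82.35], [-180, 180]. Speed limits (degrees/s): [108.29, 108.29, 136.94, 147.25, 180, 180].

## Interface

Orientations are given as [roll, pitch, yaw] about the fixed x, y, z axes, in that order (R = Rz(yaw) Ry(pitch) Rx(roll)).
In Python, from station import readout, cams, r gives the robot as it stands. The module is installed in compiled form; this text tells all that it offers.
- The arm moves only by the shell command python3 -m jog 'ROWS'. ROWS is JSON, a list that holds one entry, the list of rows, each a list of 7 numbers: the shift along the tool's x, y, z in mm, then the turn, a rotation vector about the tool's x, y, z in degrees, then the closure in counts, from 0 (fully open) to 255 (shut). A call has 1 to 10 rows; each row shifts and turns the commanded pose from where the row before left it, along the tool's axes as they then stand; what a row does not reach is not made up. A row lasts 1/10 s, in which the tool goes at most 50 mm and 8.59 degrees, less where a joint would pass 70% of its speed; a pose out of reach is approached as far as the arm can. A call is refused whole if a number of a shift passes 50 or a number of a turn 8.59, either way. A call with a gripper value outside its range is refused whole. The fingers move at their own pace and stop on an object; the grip force is fixed at half the most. Time passes only in rows, so rows that do not move let the fingers close. It gives the time, the measured TCP pose, the force and the opening at its end, in the units of the state.
- readout.observe(): the state, without advancing time (a new reading comes with each control period).
- cams.capture(name): name is "scene" or "side" or "wrist"; returns a dict with "color" (420x560x3 uint8, red, green, blue), "camera_matrix" (3x3 intrinsics, pixels), "origin" and "rotation" of the camera in the world. Camera axes: x right, y up, looking along -z (the intrinsics and any distortion apply to the point x, -y, -z); pixel columns grow to the right and rows downward; lengths in mm; the calibration is good to about 2 mm. The wrist camera is an equidistant fisheye: a pixel r from the principal point sees the ray r / f radians off the axis. A picture is of the moment at which its call begins. There is no depth.
- r.close_job(): hands the job in, once; it reports no verdict.
The state is a dict: "time_s": time; "joint_positions": joint angles; "joint_velocities": joint speeds; "effort": joint torques, N m; "ee_pos": TCP position; "orientation": TCP orientation; "force": force on the tool from outside, world axes, zero at the start; "wrist_torque": the same for the moment, N m; "width": finger opening in mm.
Only numpy, scipy, OpenCV 4.12 (cv2) and the standard library are available. Lean on these libraries where they do the work, as an engineer would, in place of code of your own. Each camera call takes 0.05 s, during which the arm holds its last target.

## Task

Push the sample rack fully home on the autosampler deck, flat against both dowels and against the end stop, then tighten its clamp knob all the way (clockwise), in short swings because the back wall leaves no room for a full turn. Then take the conductivity tester from its stand, rinse its tip in the beaker, dip it gently for about a second well down into each sample cup in turn, starting with the one nearest the end stop, rinse it once more in the beaker and stand it back upright in its stand. Leave the beaker standing upright and every cup upright in its pocket, and do not disturb the bottle, the round tin or the tweezers.

Things in the scene. Friction and masses are not known exactly. Their poses are not given: they have to be found in the camera images.
- deck: Fixed aluminium autosampler deck. Origin on the bench top; the rack's home place is centred on it. +x points to its back wall (away from the robot), +y to its end stop (left). Plate 8 mm thick (top z 8 mm), x -107 to +170, y -190 to +275 mm. Back wall 12 mm thick, front face at x +113 mm, 64 mm high, y -190 to +170 mm. A low drive unit, 83 mm high, covers x +63 to +167, y +190 to +260 mm.
- dowel_l (a point): Where the rack's far long side meets the dowel nearer the end stop: deck x +45, y +60, z 8 mm, axes as the deck's. The steel dowel is 12 mm in diameter, its axis at deck x +51, y +60 mm, its top at z 34 mm.
- dowel_r (a point): The same for the other dowel, at deck y -60 mm.
- stop_face (a point): Middle of the end stop's face: deck x 0, y +125, z 8 mm, axes as the deck's. The stop is a steel block, deck x -18 to +18, y +125 to +141 mm, top at z 32 mm.
- rack: Loose grey plastic sample rack, a plate 90 (x) by 250 (y) by 22 mm thick, about 0.5 kg, with 4 pockets 47 mm wide, 18 mm deep at x +5, y +87, +29, -29, -87 mm. Origin: centre of its underside. +x is the side for the dowels, +y the end for the stop. At first it lies on the deck 2 to 5 cm short of both and a little askew. Home: origin at the deck's x 0, y 0, z 8 mm, axes agreeing.
- rack_edge_l (a point): On the underside at the rack's far side, where it meets the dowel nearer the stop: rack x +45, y +60 mm.
- rack_edge_r (a point): On the underside at the rack's far side, where it meets the other dowel: rack x +45, y -60 mm.
- rack_end (a point): On the underside at the middle of the rack's stop end: rack x 0, y +125 mm.
- clamp_knob (a joint): Turn of the clamp knob in rad: 0 slack, 4.0 fully tight (end of travel); grows clockwise seen from above. It lowers a steel strap (14 mm wide) onto the rack's far edge, 1.15 mm per rad: slack, the strap is 4 mm above the rack's top, so the rack slides in under it; it touches at about 3.5 rad. Stays where left; friction 0.08 N m.
- knob_grip (a point): On the knob's axis, at the height to grip (z 62 mm). Black upright cylinder, 28 mm in diameter, z 44 to 72 mm. Its axis is 28 mm in front of the back wall's face, so fingers can straddle it only along the wall (deck y), give or take about 30 degrees. Below the knob the strap's top is at z 40 mm or lower.
- cup_1: White open sample cup, 44 mm across the rim (40 mm inside), 40 mm across the foot, 50 mm tall, 3 mm floor, about 25 g; origin at the centre of its underside. Stands loosely in rack pocket 1 (pocket 1 is nearest the end stop, at rack y +87 mm), its foot 4 mm above the rack's underside; may be absent.
- cup_2: White open sample cup, 44 mm across the rim (40 mm inside), 40 mm across the foot, 50 mm tall, 3 mm floor, about 25 g; origin at the centre of its underside. Stands loosely in rack pocket 2 (pocket 1 is nearest the end stop, at rack y +29 mm), its foot 4 mm above the rack's underside; may be absent.
- cup_3: White open sample cup, 44 mm across the rim (40 mm inside), 40 mm across the foot, 50 mm tall, 3 mm floor, about 25 g; origin at the centre of its underside. Stands loosely in rack pocket 3 (pocket 1 is nearest the end stop, at rack y -29 mm), its foot 4 mm above the rack's underside; may be absent.
- cup_4: White open sample cup, 44 mm across the rim (40 mm inside), 40 mm across the foot, 50 mm tall, 3 mm floor, about 25 g; origin at the centre of its underside. Stands loosely in rack pocket 4 (pocket 1 is nearest the end stop, at rack y -87 mm), its foot 4 mm above the rack's underside; may be absent.
- rinse: Loose white plastic rinse beaker standing on the bench, 68 mm in diameter (72 at the rim, 62 mm inside), 72 mm tall, 5 mm floor, 0.12 kg; origin at the centre of its underside.
- stand: Fixed black stand for the tester, a block 70 by 70 by 68 mm with one upright hole of 19 mm diameter, 64 mm deep, in the middle of its top; origin at the centre of its underside.
- tester: Cordless pen-type conductivity tester, round, 140 mm long, 0.09 kg, standing tip down in its stand. Origin at the end of its tip, z along it. Steel tip 14 mm in diameter (tapered end) up to z 62 mm, then a flat shoulder and a white body 24 mm wide there, 25 mm at z 100, 27 mm from z 130 mm up. In the stand the shoulder rests on the stand's top and the tip's end is at bench z 6 mm.
- tester_tip (a point): End of the tester's tip (same point as its origin).
- bottle: Bystander: white plastic bottle with red cap, 64 mm in diameter, 170 mm tall, origin at the centre of its underside. Leave alone.
- tin: Bystander: round white tin, 70 mm in diameter, 22 mm tall, with a hex key on it; origin at the centre of its underside. Leave alone.
- tweezers: Bystander: steel tweezers 120 mm long, lying flat along their x; origin at the middle of the underside. Leave alone.
There are look-alikes about, which are no part of the job. Leave any orange look-alike of the tester alone. Leave any blue look-alike of the rinse alone.

How it is judged (in metres and radians):
On the way, in this order (a step that is already met when the one before it is completed fails the run):
1. the rack lies home: within 2 mm of both dowels and of the end stop (x of rack_edge_l in the frame of dowel_l above -0.002 m and x of rack_edge_r in the frame of dowel_r above -0.002 m and y of rack_end in the frame of stop_face above -0.002 m and angle between rack's own z axis and vertical below 0.03 rad), for 0.2 s.
2. with the rack home the clamp knob is tightened (3.6 rad or more) (all of step 1 and value of joint clamp_knob above 3.6 rad), for 0.2 s.
3. the tester's tip is rinsed: at least 20 mm below the rinse beaker's rim (horizontal distance between tester_tip and rinse below 0.03 m and z of tester_tip in the frame of rinse between 0 and 0.052 m), for 0.3 s.
4. the tester's tip is dipped in cup 1, at least 20 mm below its rim (horizontal distance between tester_tip and cup_1 below 0.018 m and z of tester_tip in the frame of cup_1 between 0 and 0.03 m), for 0.3 s.
5. the tester's tip is dipped in cup 2, at least 20 mm below its rim (horizontal distance between tester_tip and cup_2 below 0.018 m and z of tester_tip in the frame of cup_2 between 0 and 0.03 m), for 0.3 s.
6. the tester's tip is dipped in cup 3, at least 20 mm below its rim (horizontal distance between tester_tip and cup_3 below 0.018 m and z of tester_tip in the frame of cup_3 between 0 and 0.03 m), for 0.3 s.
7. the tester's tip is dipped in cup 4, at least 20 mm below its rim (horizontal distance between tester_tip and cup_4 below 0.018 m and z of tester_tip in the frame of cup_4 between 0 and 0.03 m), for 0.3 s.
8. the tip is rinsed again in the beaker (all of step 3), for 0.3 s.
At the end, for the whole second after the job is handed in: Rack flat and within 2 mm of both dowels and the stop, knob at 3.6 rad or more, each present cup upright (0.15 rad) in its pocket, beaker upright, tester at rest in its stand's hole (tip under 12 mm above the bench, within 0.2 rad of upright) (all of step 2 and angle between each of cup_1, cup_2, cup_3, cup_4's own z axis and vertical below 0.15 rad and z of each of cup_1, cup_2, cup_3, cup_4 in the frame of rack below 0.01 m and y of cup_1 in the frame of rack between 0.081 and 0.093 m and y of cup_2 in the frame of rack between 0.023 and 0.035 m and y of cup_3 in the frame of rack between -0.035 and -0.023 m and y of cup_4 in the frame of rack between -0.093 and -0.081 m and angle between tester's own z axis and vertical below 0.2 rad and z of tester_tip in the frame of stand below 0.012 m and horizontal distance between tester_tip and stand below 0.008 m and linear speed of each of tester, rack below 0.02 m/s and angle between rinse's own z axis and vertical below 0.1 rad); the robot touches nothing.
It fails at once if a bystander is moved by more than 20 mm (distance of any of bottle, tin, tweezers from where it was at the start of the episode above 0.02 m).
It fails at once if a sample cup is tipped over (angle between any of cup_1, cup_2, cup_3, cup_4's own z axis and vertical above 0.6 rad).
It fails at once if the tester is knocked hard (over 20 N) against a cup or the rack (contact force between tester and cup_1 above 20 N or contact force between tester and cup_2 above 20 N or contact force between tester and cup_3 above 20 N or contact force between tester and cup_4 above 20 N or contact force between tester and rack above 20 N).
Of cup_1, cup_2, cup_3, cup_4 only 2 to 4 are there at a start; the rules pass over those that are not, and their reading is None.
At some moment in a run one of rinse may be knocked a few centimetres aside while the robot is not near it.
Once in a run the grip may slacken for a moment while it holds something.
It also fails if it takes over 210 s, if anything falls off the work surface, if the arm or the gripper's body presses on something with over 40 N, if the wrist force passes 120 N, or if a joint passes its speed limit or range.

## Working session

There is one attempt and no reset: what is moved stays moved. The work goes in short steps, Python scripts to look and compute and a shell command to move; the robot and the scene stay as the last step left them, time stands still between calls to the robot, and variables do not carry over. Pictures are saved under pics/ and viewed, and the job is handed in when it is done.

```bash
mkdir -p pics; ls; python3 - <<'E'
from station import readout, cams, r
import cv2,json
print(readout.observe())
for n in ["scene","side","wrist"]:
    c=cams.capture(n)
    cv2.imwrite(f"pics/a_{n}.png",c["color"][:,:,::-1])
    print(n,c["camera_matrix"],c["origin"],c["rotation"],[k for k in c])
E
```

```text
pics
{'time_s': 0.0, 'joint_positions': array([-1.57547839e-03,  1.22233984e+01, -2.00811333e+00,  7.58318428e+01,
       -1.15811950e-03,  9.00007427e+01]), 'joint_velocities': array([-0.0419672 , -0.0535153 , -0.05854293, -0.00599738, -0.07097516,
       -0.06720312]), 'effort': array([-1.43474466e-03, -6.86183596e+01,  4.87125492e+01,  1.75234705e-02,
       -1.83502889e-04, -7.31988712e-05]), 'ee_pos': array([ 4.99672511e+02, -1.98358778e-02,  2.44829288e+02]), 'orientation': array([-9.00633546e+01, -1.15894001e-03, -9.00023169e+01]), 'force': array([ 0.34885713, -0.32393092,  0.71703614]), 'wrist_torque': array([ 0.00849067,  0.028584  , -0.02494669]), 'width': 85.17872260104669}
scene [[389.9856828    0.         283.9684707 ]
 [  0.         389.9856828  207.40009326]
 [  0.           0.           1.        ]] [1151.58334639 -144.70483959  892.52773351] [35.14685309 -0.61794226 75.49856007] ['color', 'camera_matrix', 'origin', 'rotation']
side [[404.48082827   0.         271.33625485]
 [  0.         404.48082827 216.41688776]
 [  0.           0.           1.        ]] [588.34437395 665.90167592 722.84518654] [  44.42747836    0.86807862 -178.32442144] ['color', 'camera_matrix', 'origin', 'rotation']
wrist [[325.1922621    0.         277.92322981]
 [  0.         325.1922621  210.12541422]
 [  0.           0.           1.        ]] [499.67324229  72.74296773 372.14030954] [-16.75400277   0.13195384  -0.05355565] ['color', 'camera_matrix', 'origin', 'rotation']
```

View pics/a_scene.png

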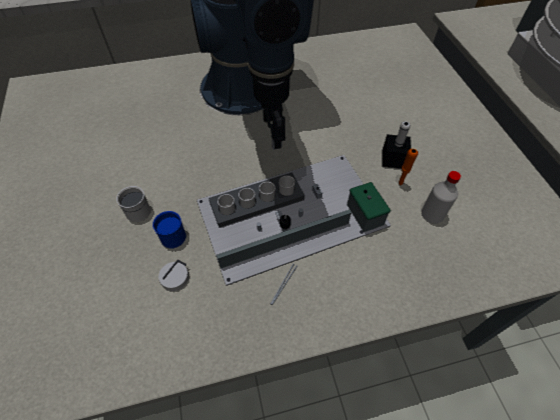

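View pics/a_side.png

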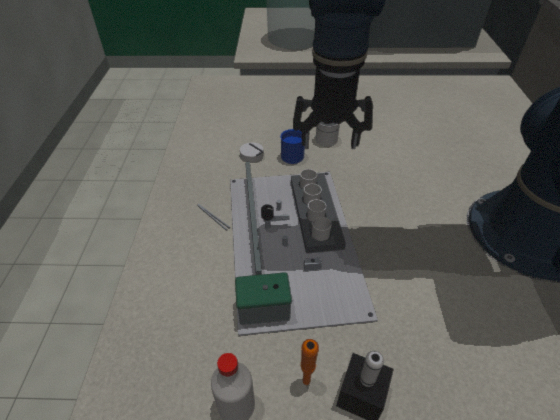

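View pics/a_wrist.png

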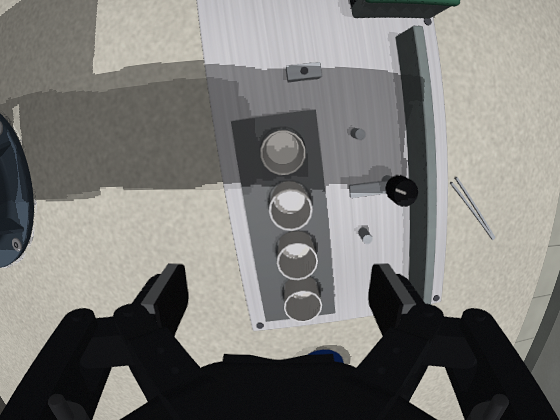

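All four cups are present. The wrist view shows the rack at (283,215), the stop at (304,72), the dowels at (357,133) and (366,234), and the knob at (401,190). The scene view shows the grey beaker at (133,205) and the tester in its stand at (403,130). Next I'll write the helpers.

```bash
cat > h.py <<'E'
import numpy as np, cv2
from scipy.spatial.transform import Rotation as R
from station import readout, cams, r
def rot(c): return R.from_euler('xyz',c["rotation"],degrees=True).as_matrix()
def cap(n,save=None):
    c=cams.capture(n); c["name"]=n
    if save: cv2.imwrite(f"pics/{save}.png",c["color"][:,:,::-1])
    return c
def ray(c,u,v):
    K=c["camera_matrix"]; x=(u-K[0,2])/K[0,0]; y=(v-K[1,2])/K[1,1]
    if c["name"]=="wrist":
        t=np.hypot(x,y); s=np.sin(t)/t if t>1e-9 else 1.
        d=np.array([x*s,-y*s,-np.cos(t)])
    else: d=np.array([x,-y,-1.])
    d=rot(c)@d; return np.array(c["origin"]),d/np.linalg.norm(d)
def onz(c,u,v,z):
    o,d=ray(c,u,v); return o+d*(z-o[2])/d[2]
def proj(c,P):
    p=rot(c).T@(np.array(P,float)-c["origin"]); K=c["camera_matrix"]
    x,y,z=p[0],-p[1],-p[2]
    if c["name"]=="wrist":
        rr=np.hypot(x,y); t=np.arctan2(rr,z); k=t/rr if rr>1e-9 else 0; x,y=x*k,y*k
    else: x,y=x/z,y/z
    return np.array([K[0,0]*x+K[0,2],K[1,1]*y+K[1,2]])
def tri(*cuv):
    A=np.zeros((3,3));b=np.zeros(3);L=[]
    for c,u,v in cuv:
        o,d=ray(c,u,v);M=np.eye(3)-np.outer(d,d);A+=M;b+=M@o;L.append((o,d))
    p=np.linalg.solve(A,b)
    return p,[np.linalg.norm(np.cross(p-o,d)) for o,d in L]
def crop(c,u0,v0,u1,v1,k,name):
    im=c["color"][v0:v1,u0:u1,::-1]; cv2.imwrite(f"pics/{name}.png",cv2.resize(im,None,fx=k,fy=k,interpolation=cv2.INTER_CUBIC))
def st():
    s=readout.observe(); print("t",round(s["time_s"],2),"tcp",s["ee_pos"].round(1),"rpy",s["orientation"].round(1),"F",s["force"].round(1),"M",s["wrist_torque"].round(2),"w",round(s["width"],1)); return s
E
python3 - <<'E'
from h import *
w=cap("wrist");s=cap("scene");d=cap("side")
crop(w,190,0,470,340,2,"b_w") if 0 else crop(w,195,30,475,330,2,"b_w")
crop(d,200,130,400,430,2,"b_d"); crop(s,90,110,490,320,2,"b_s")
st()
Rt=R.from_euler('xyz',readout.observe()["orientation"],degrees=True).as_matrix(); print(Rt.round(2))
E
```

```text
t 0.3 tcp [499.9   0.  245.1] rpy [-90.   0. -90.] F [-0.5 -0.1 -1. ] M [ 0.04 -0.   -0.05] w 85.2
[[-0. -0.  1.]
 [-1.  0. -0.]
 [-0. -1. -0.]]
```

View pics/b_w.png

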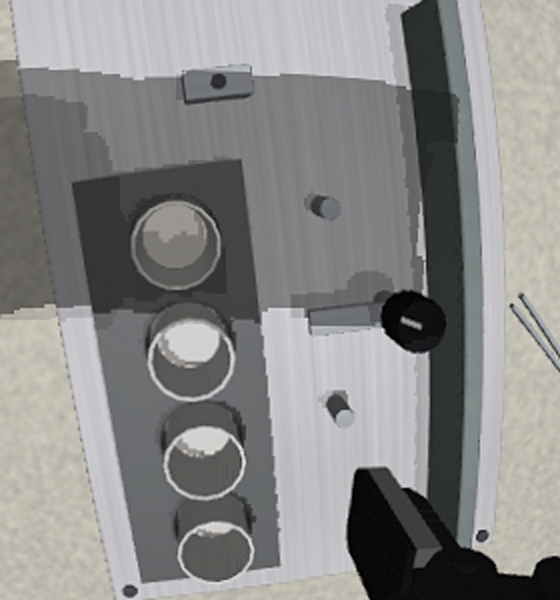

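View pics/b_d.png

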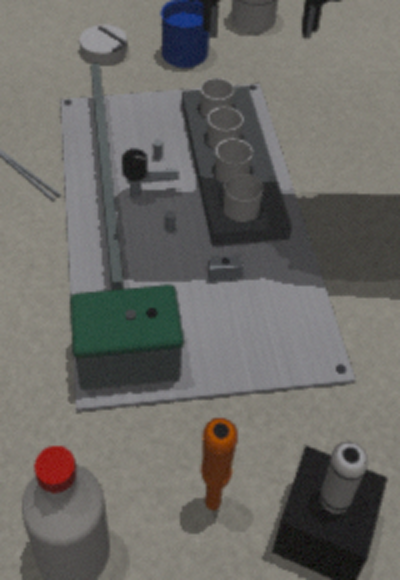

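View pics/b_s.png

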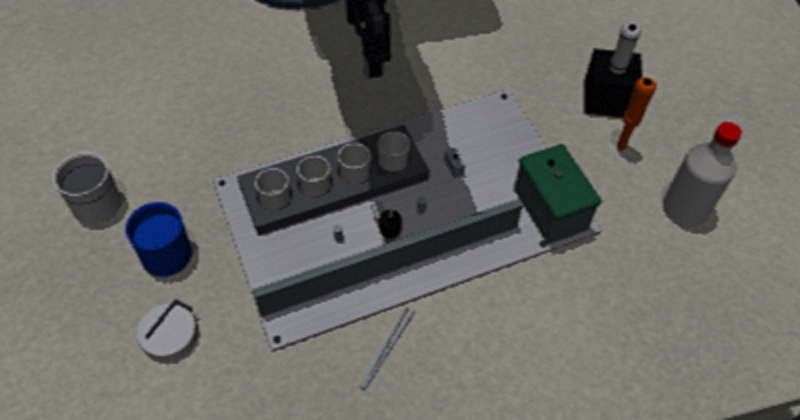

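The crops show the dowel tops, stop, knob and deck corners clearly. I'll fit the deck pose from those known points across the three views.

```bash
cat > deckfit.py <<'E'
from h import *
from scipy.optimize import least_squares
w=cap("wrist");s=cap("scene");d=cap("side")
W=lambda u,v:(w,195+u/2,30+v/2)
S=lambda u,v:(s,90+u/2,110+v/2)
D=lambda u,v:(d,200+u/2,130+v/2)
obs=[((51,60,34),W(328,208)),((51,-60,34),W(344,413)),((0,133,32),W(218,81)),
((-107,-190,8),S(218,180)),((170,-190,8),S(273,348)),((-107,275,8),S(508,93)),((170,275,8),S(599,233)),
((170,-190,8),D(61,97)),((-107,-190,8),D(261,83)),((170,275,8),D(78,411)),((-107,275,8),D(354,380))]
P=np.array([onz(*o[1],o[0][2])[:2] for o in obs]); M=np.array([o[0][:2] for o in obs])
def res(p):
    a=p[2];Rm=np.array([[np.cos(a),-np.sin(a)],[np.sin(a),np.cos(a)]])
    return (M@Rm.T+p[:2]-P).ravel()
f=least_squares(res,[480,0,0],loss="soft_l1",f_scale=2)
print(f.x[:2],np.degrees(f.x[2]));print(res(f.x).reshape(-1,2).round(1))
k=onz(*W(412,321),72)[:2]
a=f.x[2];Rm=np.array([[np.cos(a),-np.sin(a)],[np.sin(a),np.cos(a)]])
print("knob w",k,"deck",Rm.T@(k-f.x[:2]))
# rack corners top z30 in wrist
for n,uv in dict(nl=(73,183),fl=(241,160),nr=(140,582),fr=(280,567)).items():
    p=onz(*W(*uv),30)[:2];print(n,p.round(1),(Rm.T@(p-f.x[:2])).round(1))
for n,(z,a1,b1) in dict(tester=(146,S(630,32),D(349,455)),orange=(0,S(648,84),D(221,430)),rinse=(72,S(84,173),D(254,0))).items():
    print(n,tri(a1,b1))
print("rinse base..",onz(*S(84,172),72))
print("stand top corners D",[onz(*D(*q),68).round(1) for q in [(307,450),(384,482),(276,530),(361,573)]])
E
python3 deckfit.py
```

```text
[543.8638977   -9.85264064] 7.339695768305602
[[ 2.2  1.6]
 [ 1.  -2.1]
 [ 0.9  2.1]
 [-6.6 -7.7]
 [-1.  -4.4]
 [-8.6  2.7]
 [-3.6  4.4]
 [ 1.3  1.1]
 [ 1.  -1.3]
 [ 4.9 -2.6]
 [-0.5  0.9]]
knob w [621.68296499   2.65222701] deck [78.77895035  2.46088022]
nl [450.6  66.6] [-82.8  87.8]
fl [538.3  78.5] [ 5.8 88.3]
nr [ 482.4 -178.8] [ -82.6 -159.7]
fr [ 571.9 -168.4] [   7.6 -160.8]
tester (array([452.85526554, 390.46230677, 140.96055221]), [np.float64(2.1886890877063085), np.float64(2.188689087706464)])
orange (array([547.93850868, 372.32762443, 139.75418698]), [np.float64(2.793853297035581), np.float64(2.7938532970354744)])
rinse (array([ 456.04610984, -369.00097991,   47.03365368]), [np.float64(10.37187654180065), np.float64(10.371876541800454)])
rinse base.. [ 462.6690389  -367.66420676   72.        ]
stand top corners D [array([468.4, 350.7,  68. ]), array([408.5, 376.9,  68. ]), array([500.2, 417.6,  68. ]), array([438.5, 448.1,  68. ])]
```

```bash
python3 -m jog '[[[0,0,0,0,8.27,0,0]]]'; python3 -c "
from h import *
print(readout.observe()['joint_positions'].round(1)); st()"
```

```text
time_s: 0.55
ee_pos: [500.0, -0.0, 245.3]
orientation: [-90.0, -0.0, -98.3]
force: [-0.3, -0.3, -0.6]
width: 85.5
[ 0.  12.2 -2.  75.8 -0.  98.3]
t 0.55 tcp [500.   -0.  245.3] rpy [-90.   -0.  -98.3] F [-0.3 -0.3 -0.6] M [-0.02 -0.04  0.  ] w 85.5
```

```bash
python3 -m jog '[[[0,0,0,0,-8.5,0,100],[0,0,0,0,-8.5,0,100],[0,0,0,0,-8.5,0,100],[0,0,0,0,-8.5,0,100],[0,0,0,0,-8.5,0,100],[0,0,0,0,-8.5,0,100],[0,0,0,0,-8.5,0,100],[0,0,0,0,-8.5,0,100],[0,0,0,0,-8.5,0,100],[0,0,0,0,-8.5,0,100]]]'; python3 -m jog '[[[0,0,0,0,-6.87,0,100],[0,0,0,0,-6.87,0,100],[-20,0,-10,0,-6.87,0,100],[-30,0,-20,0,0,0,100],[-27,0,-21,0,0,0,100],[0,30,0,0,0,0,100],[0,30,0,0,0,0,100],[0,30,0,0,0,0,100],[0,0,0,0,0,0,100],[0,0,0,0,0,0,100]]]';python3 - <<'E'
from h import *
st(); cap("wrist","c_w"); cap("side","c_d")
print(readout.observe()['joint_positions'].round(1))
E
```

```text
time_s: 1.55
ee_pos: [500.0, -0.0, 245.3]
orientation: [-90.0, 0.0, -12.9]
force: [0.1, 0.1, -0.7]
width: 51.9
time_s: 2.55
ee_pos: [428.7, -58.1, 156.0]
orientation: [-90.0, 0.0, 7.3]
force: [-0.2, -0.4, 0.8]
width: 51.4
t 2.55 tcp [428.7 -58.1 156. ] rpy [-90.    0.    7.3] F [-0.2 -0.4  0.8] M [ 0.05 -0.   -0.04] w 51.4
[ -7.7   6.5 -21.8  61.6   0.  -15.1]
```

View pics/c_w.png

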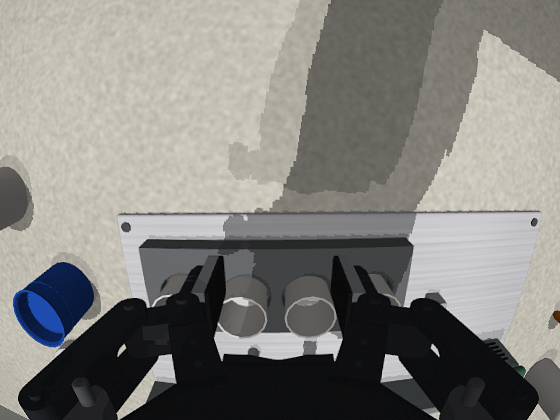

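View pics/c_d.png

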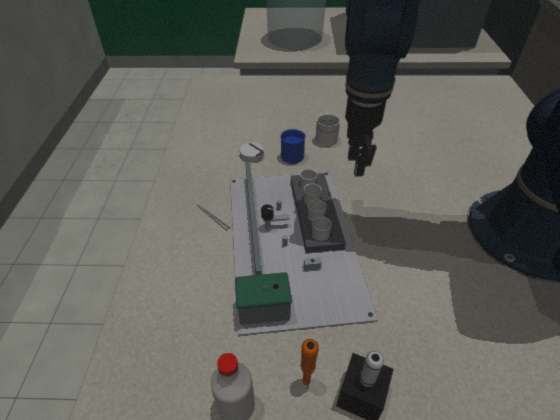

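The side view shows the gripper in front of the rack's near side at (360,165). The wrist view shows the rack square to the fingers. I'll descend and push.

```bash
python3 -m jog '[[[0,40,0,0,0,0,100],[0,40,0,0,0,0,100],[0,36,0,0,0,0,100],[0,9,0,0,0,0,100],[0,0,0,0,0,0,100],[0,0,0,0,0,0,100]]]';python3 - <<'E'
from h import *
st(); c=cap("wrist","d_w")
for u,v in [(126,227),(534,223)]:
    c2=c
E
```

```text
time_s: 3.25
ee_pos: [430.2, -58.3, 32.1]
orientation: [-90.0, -0.1, 7.3]
force: [0.5, -0.4, 0.4]
width: 51.7
t 3.25 tcp [430.2 -58.3  32.1] rpy [-90.   -0.1   7.3] F [ 0.5 -0.4  0.4] M [-0.02 -0.   -0.01] w 51.7
```

View pics/d_w.png

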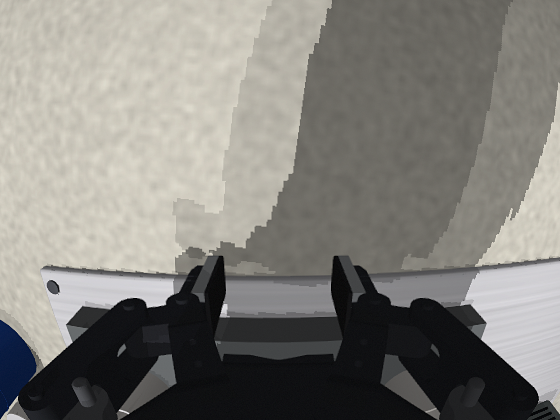

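```bash
python3 -m jog '[[[0,4,0,0,0,0,100],[8,0,0,0,0,0,100],[6,0,0,0,0,0,100],[5,0,0,0,0,0,100],[4,0,0,0,0,0,100],[4,0,0,0,0,0,100],[4,0,0,0,0,0,100],[4,0,0,0,0,0,100],[4,0,0,0,0,0,100],[4,0,0,0,0,0,100]]]';python3 -m jog '[[[4,0,0,0,0,0,100],[4,0,0,0,0,0,100],[3,0,0,0,0,0,100],[0,0,0,0,0,0,100]]]';python3 - <<'E'
from h import *
st(); c=cap("wrist","e_w");c=cap("scene");crop(c,180,150,400,290,3,"e_s");c=cap("side","e_d");crop(c,210,160,370,320,4,"e_d")
E
```

```text
time_s: 4.3
ee_pos: [470.3, -52.6, 26.0]
orientation: [-90.0, 0.1, 7.3]
force: [-8.2, -1.2, 6.2]
width: 52.0
time_s: 4.7
ee_pos: [481.9, -51.2, 26.0]
orientation: [-90.0, 0.1, 7.3]
force: [-3.6, -0.8, 1.0]
width: 51.9
t 4.7 tcp [481.9 -51.2  26. ] rpy [-90.    0.1   7.3] F [-3.6 -0.8  1. ] M [-0.1   0.66 -0.01] w 51.9
```

View pics/e_s.png

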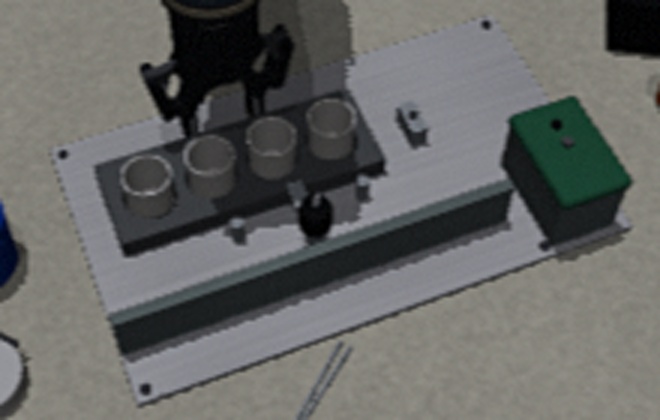

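View pics/e_d.png

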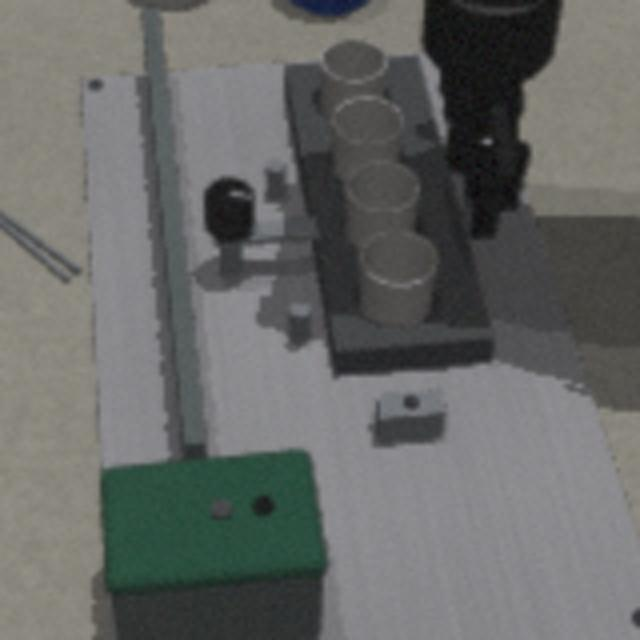

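```bash
python3 -m jog '[[[2,0,0,0,0,0,100],[2,0,0,0,0,0,100],[1.5,0,0,0,0,0,100],[1.5,0,0,0,0,0,100],[0,0,0,0,0,0,100]]]'; python3 -m jog '[[[1,0,0,0,0,0,100],[1,0,0,0,0,0,100],[0,0,0,0,0,0,100]]]'; python3 -m jog '[[[1,0,0,0,0,0,100],[1,0,0,0,0,0,100],[0,0,0,0,0,0,100]]]'
```

```text
time_s: 5.35
ee_pos: [489.7, -50.3, 26.4]
orientation: [-90.0, -0.0, 7.3]
force: [-2.5, -0.3, -0.6]
width: 51.6
time_s: 5.65
ee_pos: [491.2, -50.1, 26.4]
orientation: [-90.0, 0.0, 7.3]
force: [-4.4, -0.3, 0.5]
width: 52.0
time_s: 5.95
ee_pos: [492.4, -49.9, 26.3]
orientation: [-90.0, 0.1, 7.3]
force: [-9.2, -1.3, 6.0]
width: 52.0
```

```bash
python3 -m jog '[[[1,0,0,0,0,0,100],[0,0,0,0,0,0,100]]]'; python3 -m jog '[[[1,0,0,0,0,0,100],[0,0,0,0,0,0,100]]]';python3 -m jog '[[[1,0,0,0,0,0,100],[0,0,0,0,0,0,100]]]'
python3 - <<'E'
from h import *
c=cap("side","e_d");crop(c,210,160,370,320,4,"e_d")
E
```

```text
time_s: 6.15
ee_pos: [492.5, -49.9, 26.2]
orientation: [-90.0, 0.2, 7.3]
force: [-15.5, -1.9, 10.7]
width: 52.0
time_s: 6.35
ee_pos: [492.7, -49.9, 26.0]
orientation: [-90.0, 0.3, 7.3]
force: [-19.8, -4.7, 14.2]
width: 51.8
time_s: 6.55
ee_pos: [492.8, -49.9, 25.9]
orientation: [-90.0, 0.3, 7.3]
force: [-26.1, -6.3, 20.1]
width: 52.3
```

View pics/e_d.png

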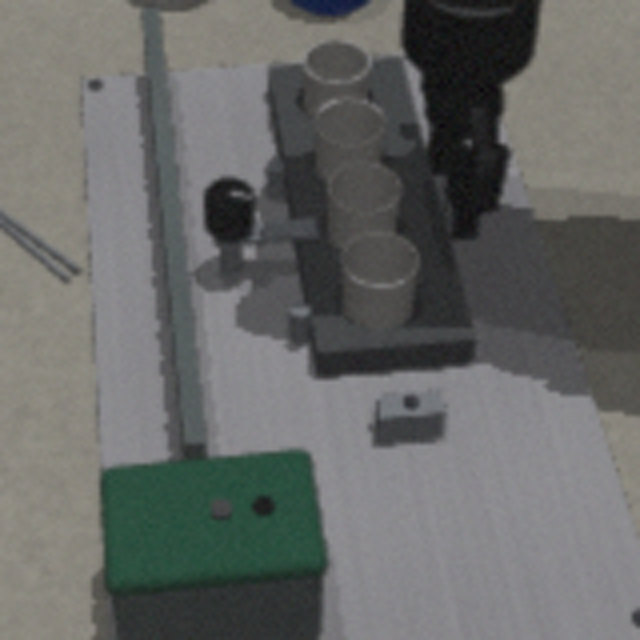

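Side view: the rack's far side touches both dowels, with about 30 mm of gap to the stop at (410,405). Before the end push I need the blue beaker's position and the rack end.

```bash
cat >> h.py <<'E'
DO=np.array([543.86,-9.85]);DA=np.radians(7.34)
DR=np.array([[np.cos(DA),-np.sin(DA)],[np.sin(DA),np.cos(DA)]])
def todeck(p): return DR.T@(np.array(p)[:2]-DO)
def fromdeck(x,y): return DR@np.array([x,y])+DO
def blob(c,mask,n=1):
    k,lab,s,cen=cv2.connectedComponentsWithStats(mask.astype(np.uint8))
    o=np.argsort(-s[1:,4])[:n]+1
    return [(s[i].tolist(),cen[i].round(1).tolist()) for i in o]
E
python3 - <<'E'
from h import *
for n in ["scene","side"]:
    c=cap(n);h=cv2.cvtColor(c["color"],cv2.COLOR_RGB2HSV)
    m=(abs(h[...,0].astype(int)-118)<12)&(h[...,1]>130)&(h[...,2]>50)
    b=blob(c,m)[0];print(n,b)
    x,y,w,hh,a=b[0]
    p=onz(c,x+w/2,y+hh*.3,72);print(p.round(1),todeck(p).round(1))
    p=onz(c,*b[1],36);print(p.round(1),todeck(p).round(1))
E
```

```text
scene ([153, 211, 29, 25, 458], [167.4, 223.7])
[ 556.4 -284.    72. ] [ -22.6 -273.5]
[ 546.6 -291.7   36. ] [ -33.3 -279.9]
side ([281, 129, 24, 34, 670], [292.4, 145.3])
[ 565.6 -271.6   72. ] [ -11.9 -262.4]
[ 566.3 -293.3   36. ] [ -13.9 -284. ]
```

```bash
python3 -m jog '[[[-12,0,0,0,0,0,100],[-8,-10,0,0,0,0,255],[0,-40,0,0,0,0,255],[0,-40,0,0,0,0,255],[0,0,-40,0,0,0,255],[20,0,-40,0,0,0,255],[30,0,-40,0,0,0,255],[26,0,-33,0,0,0,255],[0,0,0,0,0,0,255],[0,0,0,0,0,0,255]]]'; python3 - <<'E'
from h import *
s=st(); print(todeck(s["ee_pos"]))
c=cap("side");crop(c,210,100,410,300,3,"f_d");cap("wrist","f_w")
E
```

```text
time_s: 7.7
ee_pos: [571.6, -194.5, 116.6]
orientation: [-90.0, -0.0, 7.3]
force: [-0.1, 0.5, 0.3]
width: 0.3
t 7.7 tcp [ 571.6 -194.5  116.6] rpy [-90.   -0.    7.3] F [-0.1  0.5  0.3] M [0.01 0.01 0.05] w 0.3
[   3.95357477 -186.67467007]
```

View pics/f_d.png

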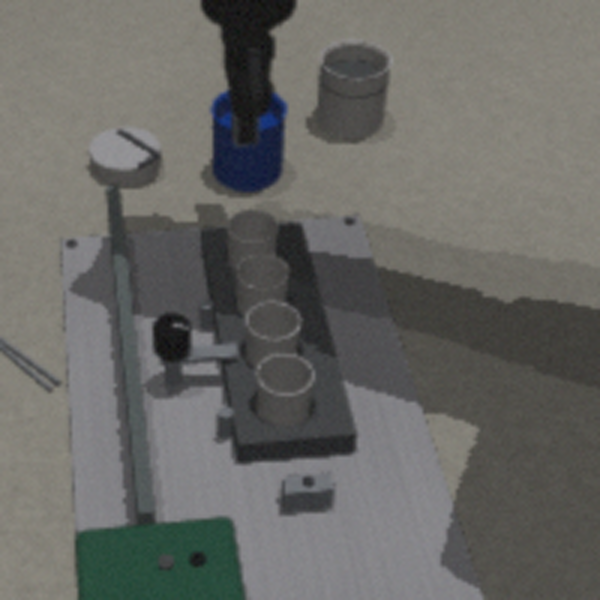

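View pics/f_w.png

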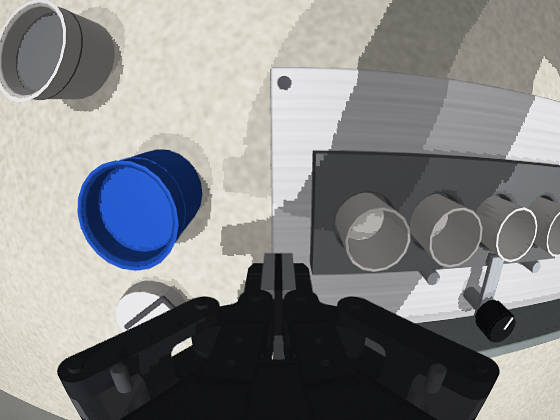

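```bash
python3 - <<'E'
from h import *
c=cap("wrist")
for uv in [(313,152),(311,272)]:
    print(todeck(onz(c,*uv,30)))
for uv in [(272,70)]: print("deck corner",todeck(onz(c,*uv,8)))
# blue rim
print("blue",todeck(onz(c,128,215,72)), "grey beaker",onz(c,32,49,72))
print("knob",todeck(onz(c,494,321,72)))
E
```

```text
[ -46.30194478 -162.95802132]
[  41.7595943  -161.68874608]
deck corner [-103.5402012  -190.32697593]
blue [ -15.81137699 -275.88518948] grey beaker [ 461.94946874 -367.24642114   72.        ]
knob [ 72.24814068 -16.60353843]
```

```bash
python3 -m jog '[[[-4,40,0,0,0,0,255],[0,36,0,0,0,0,255],[0,10,0,0,0,0,255],[0,4,0,0,0,0,255],[0,0,0,0,0,0,255]]]';python3 -m jog '[[[0,0,5,0,0,0,255],[0,0,5,0,0,0,255],[0,0,4,0,0,0,255],[0,0,4,0,0,0,255],[0,0,4,0,0,0,255],[0,0,4,0,0,0,255],[0,0,4,0,0,0,255],[0,0,4,0,0,0,255],[0,0,0,0,0,0,255]]]';python3 - <<'E'
from h import *
s=st(); print(todeck(s["ee_pos"]))
c=cap("side");crop(c,210,100,410,300,3,"g_d")
E
```

```text
time_s: 8.35
ee_pos: [567.8, -194.4, 27.5]
orientation: [-90.0, -0.1, 7.4]
force: [-0.6, 0.8, 0.8]
width: 0.2
time_s: 9.25
ee_pos: [563.8, -160.9, 27.3]
orientation: [-90.1, -0.1, 7.4]
force: [0.3, -3.6, 3.0]
width: -0.1
t 9.25 tcp [ 563.8 -160.9   27.3] rpy [-90.1  -0.1   7.4] F [ 0.3 -3.6  3. ] M [-0.55 -0.22 -0.01] w -0.1
[   0.49518797 -152.31997022]
```

View pics/g_d.png

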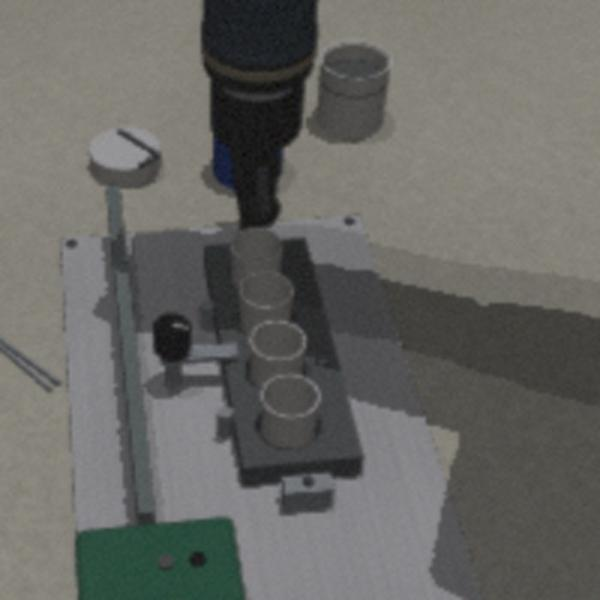

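```bash
python3 -m jog '[[[0,0,3,0,0,0,255],[0,0,2,0,0,0,255],[0,0,2,0,0,0,255],[0,0,0,0,0,0,255]]]';for i in 1 2 3; do :; done; python3 -m jog '[[[0,0,2,0,0,0,255],[0,0,2,0,0,0,255],[0,0,0,0,0,0,255]]]';python3 -m jog '[[[0,0,1,0,0,0,255],[0,0,1,0,0,0,255],[0,0,0,0,0,0,255]]]'
```

```text
time_s: 9.7
ee_pos: [562.9, -154.4, 27.2]
orientation: [-90.1, -0.1, 7.3]
force: [1.4, -6.5, 4.6]
width: -0.2
time_s: 10.0
ee_pos: [562.3, -150.4, 27.1]
orientation: [-90.1, -0.1, 7.3]
force: [0.8, -5.8, 5.3]
width: -0.0
time_s: 10.3
ee_pos: [562.1, -148.5, 27.1]
orientation: [-90.1, -0.1, 7.3]
force: [1.4, -7.2, 5.8]
width: 0.2
```

```bash
python3 -m jog '[[[0,0,1,0,0,0,255],[0,0,1,0,0,0,255],[0,0,0,0,0,0,255]]]';python3 -m jog '[[[0,0,1,0,0,0,255],[0,0,1,0,0,0,255],[0,0,0,0,0,0,255]]]';python3 - <<'E'
from h import *
s=st(); print(todeck(s["ee_pos"]))
c=cap("side");crop(c,250,200,350,280,6,"g_d")
E
```

```text
time_s: 10.6
ee_pos: [562.0, -148.0, 27.2]
orientation: [-90.3, -0.1, 7.3]
force: [1.6, -18.5, 2.8]
width: -0.3
time_s: 10.9
ee_pos: [562.1, -147.8, 27.4]
orientation: [-90.5, -0.1, 7.2]
force: [3.5, -31.9, -1.7]
width: -0.1
t 10.9 tcp [ 562.1 -147.8   27.4] rpy [-90.5  -0.1   7.2] F [  3.5 -31.9  -1.7] M [-6.   -0.73  0.01] w -0.1
[   0.48401359 -139.11514652]
```

View pics/g_d.png

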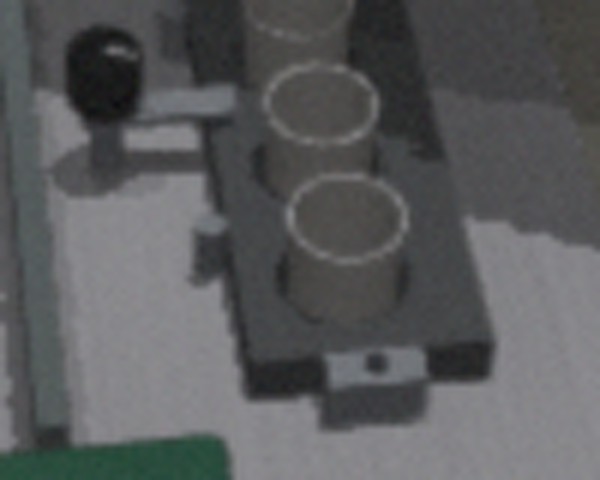

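The rack end sits against the stop at (375,365). I'll push the long side again, now centred.

```bash
python3 -m jog '[[[0,0,-6,0,0,0,255],[0,0,-8,0,0,0,255],[0,-40,0,0,0,0,255],[0,-45,0,0,0,0,255],[-40,0,40,0,0,0,100],[-40,0,40,0,0,0,100],[0,0,40,0,0,0,100],[0,0,30,0,0,0,100],[0,0,0,0,0,0,100]]]'; python3 - <<'E'
from h import *
s=st(); print(todeck(s["ee_pos"]))
E
```

```text
time_s: 11.85
ee_pos: [473.7, -24.5, 111.5]
orientation: [-89.9, 0.0, 7.5]
force: [0.7, -0.4, -0.1]
width: 51.9
t 11.85 tcp [473.7 -24.5 111.5] rpy [-89.9   0.    7.5] F [ 0.7 -0.4 -0.1] M [ 0.01  0.03 -0.04] w 51.9
[-71.50450488  -5.55598374]
```

```bash
python3 -m jog '[[[0,40,5,0,0,0,100],[0,36,0,0,0,0,100],[0,9,0,0,0,0,100],[5,0,0,0,0,0,100],[5,0,0,0,0,0,100],[3,0,0,0,0,0,100],[1,0,0,0,0,0,100],[0,0,0,0,0,0,100]]]';python3 -m jog '[[[2,0,0,0,0,0,100],[2,0,0,0,0,0,100],[0,0,0,0,0,0,100]]]';python3 -m jog '[[[1,0,0,0,0,0,100],[1,0,0,0,0,0,100],[0,0,0,0,0,0,100]]]'; python3 - <<'E'
from h import *
s=st(); print(todeck(s["ee_pos"]))
E
```

```text
time_s: 12.65
ee_pos: [488.4, -20.6, 27.0]
orientation: [-90.0, -0.1, 7.3]
force: [-0.7, 0.1, -1.2]
width: 52.0
time_s: 12.95
ee_pos: [488.9, -20.0, 25.8]
orientation: [-90.0, 0.3, 7.4]
force: [-18.0, -1.7, 12.3]
width: 52.1
time_s: 13.25
ee_pos: [489.0, -19.8, 25.5]
orientation: [-89.9, 0.5, 7.4]
force: [-27.8, -2.8, 19.6]
width: 52.1
t 13.25 tcp [489.  -19.8  25.5] rpy [-89.9   0.5   7.4] F [-27.8  -2.8  19.6] M [-0.01  5.52  0.74] w 52.1
[-55.64889388  -2.84164581]
```

```bash
python3 -m jog '[[[-10,0,0,0,0,0,100],[-5,-45,0,0,0,0,100],[0,-45,0,0,0,0,0],[35,-45,0,0,0,0,0],[45,-20,3,0,0,0,0],[45,0,0,0,0,0,0],[30,0,0,0,0,0,0],[0,0,0,0,0,0,0],[0,0,0,0,0,0,0]]]'; python3 - <<'E'
from h import *
s=st(); print(todeck(s["ee_pos"]))
cap("wrist","h_w");c=cap("scene");crop(c,180,150,400,290,3,"h_s");c=cap("side");crop(c,200,150,360,310,4,"h_d")
E
```

```text
time_s: 14.15
ee_pos: [627.9, 0.6, 175.3]
orientation: [-90.0, 0.0, 7.3]
force: [-0.2, 0.2, -0.5]
width: 85.7
t 14.15 tcp [6.279e+02 6.000e-01 1.753e+02] rpy [-90.    0.    7.3] F [-0.2  0.2 -0.5] M [-0.01  0.09 -0.06] w 85.7
[84.72401126 -0.39681268]
```

View pics/h_w.png

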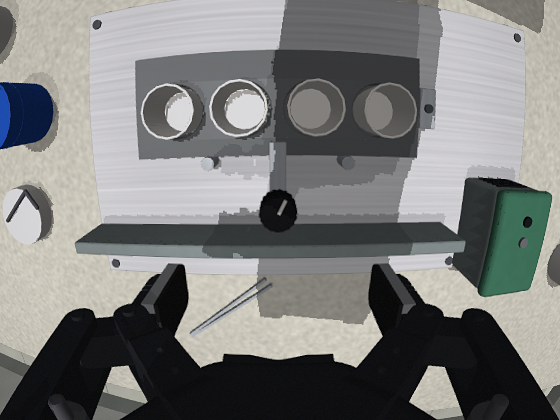

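View pics/h_s.png

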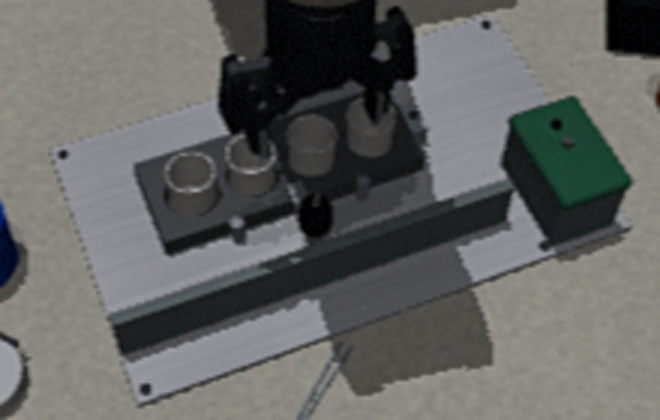

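View pics/h_d.png

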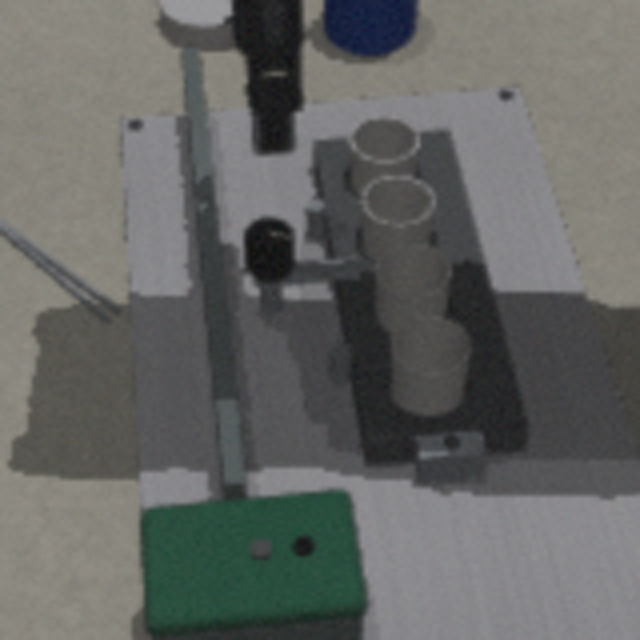

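Wrist: the knob top is at (278,211), the rack lies against dowels (210,162) and (346,162), and the stop is at (428,108). Now triangulate.

```bash
python3 - <<'E'
from h import *
w=cap("wrist");s=cap("scene");d=cap("side")
g=cv2.cvtColor(w["color"],cv2.COLOR_RGB2GRAY)
m=np.zeros_like(g,bool); m[180:236,250:305]=g[180:236,250:305]<35
b=blob(w,m)[0];print(b)
crop(w,235,130,320,260,4,"i_w")
p,e=tri((w,278,211),(s,180+316/3,150+203/3),(d,200+270/4,150+233/4));print("knob top",p,e,todeck(p))
p,e=tri((w,278,211),(d,200+270/4,150+233/4));print("knob top",p,e,todeck(p))
print("knob z72",todeck(onz(w,278,211,72)))
for n,uv,z in [("dl",(346,163),34),("dr",(209,163),34),("stop",(429,108),32),("rack far r",(139,157),30),("far l",(417,157),30),("nl",(418,58),30),("nr",(135,59),30)]:
    print(n,todeck(onz(w,*uv,z)).round(1))
E
```

```text
([260, 190, 37, 43, 1154], [277.6, 211.6])
knob top [625.3896249    1.61490155  71.04054771] [np.float64(2.70550773481839), np.float64(2.4604221161679813), np.float64(1.128941576073896)] [82.32625183  0.95496793]
knob top [625.69832393  -0.81224312  68.49674526] [np.float64(1.002559134355292), np.float64(1.002559134355098)] [82.32233638 -1.49172597]
knob z72 [80.27165438 -1.16045679]
dl [49.4 56.5]
dr [ 49.3 -59.5]
stop [ -2.4 132.3]
rack far r [  42.3 -125.8]
far l [ 42.6 123.7]
nl [-46.8 121.7]
nr [ -46.5 -126.6]
```

View pics/i_w.png

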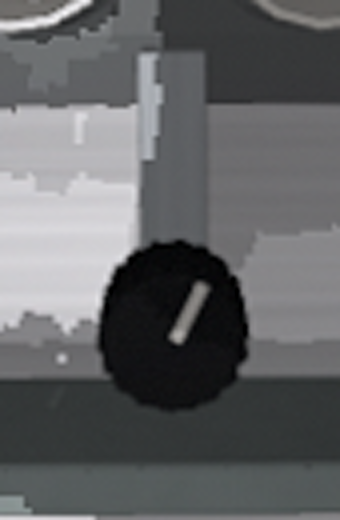

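```bash
python3 -m jog '[[[0,10,0,0,-8.5,0,130],[0,30,0,0,-8.5,0,130],[0,30,0,0,-8,0,130],[0,25,0,0,0,0,130],[0,14,0,0,0,0,130],[0,6,0,0,0,0,130],[0,0,0,0,0,0,130]]]'; python3 - <<'E'
from h import *
s=st(); print(todeck(s["ee_pos"]))
cap("wrist","j_w");c=cap("side");crop(c,200,150,360,310,4,"j_d")
E
```

```text
time_s: 15.15
ee_pos: [627.4, 0.5, 60.6]
orientation: [-90.0, 0.0, 32.3]
force: [-0.1, -0.3, 1.5]
width: 41.9
t 15.15 tcp [6.274e+02 5.000e-01 6.060e+01] rpy [-90.    0.   32.3] F [-0.1 -0.3  1.5] M [0.01 0.04 0.01] w 41.9
[84.22196208 -0.4415386 ]
```

View pics/j_w.png

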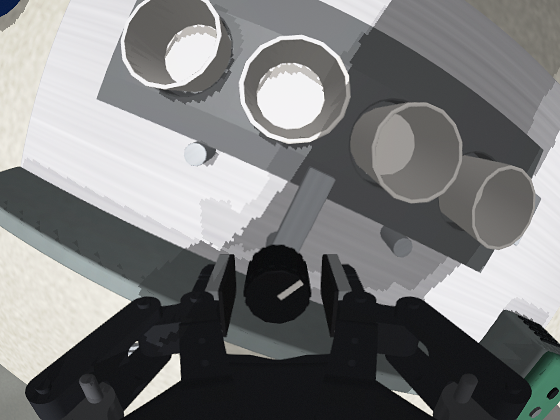

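View pics/j_d.png

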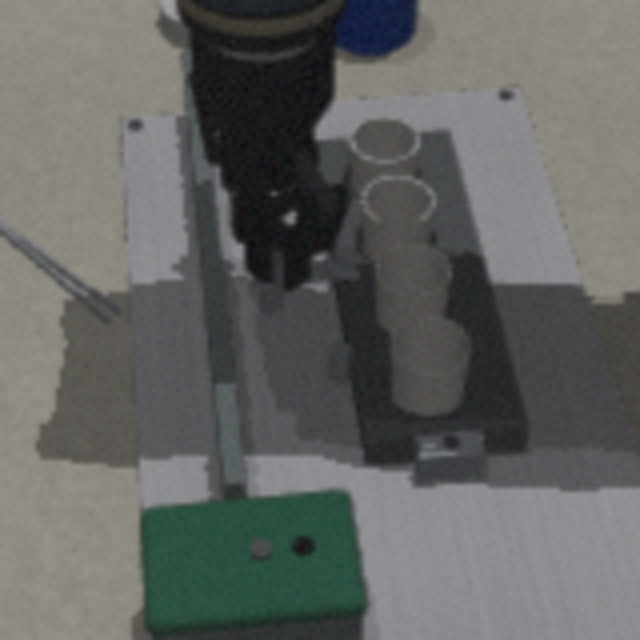

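The knob (278,285) is centred between the pads. Grip and do the first swing.

```bash
python3 -m jog '[[[0,0,0,0,0,0,255],[0,0,0,0,0,0,255],[0,0,0,0,0,0,255],[0,0,0,0,0,0,255]]]';python3 -m jog '[[[0,0,0,0,8.3,0,255],[0,0,0,0,8.3,0,255],[0,0,0,0,8.3,0,255],[0,0,0,0,8.3,0,255],[0,0,0,0,8.3,0,255],[0,0,0,0,8.3,0,255],[0,0,0,0,0,0,255],[0,0,0,0,0,0,255]]]'; python3 - <<'E'
from h import *
s=st(); print(todeck(s["ee_pos"]))
cap("wrist","k_w")
E
```

```text
time_s: 15.65
ee_pos: [628.5, 0.6, 62.1]
orientation: [-90.0, -0.1, 32.3]
force: [-1.7, -0.0, 6.4]
width: 26.1
time_s: 16.45
ee_pos: [628.5, 0.3, 62.1]
orientation: [-90.0, -0.1, -17.5]
force: [-2.7, -1.7, 7.8]
width: 26.1
t 16.45 tcp [6.285e+02 3.000e-01 6.210e+01] rpy [-90.   -0.1 -17.5] F [-2.7 -1.7  7.8] M [-0.3   0.47 -0.07] w 26.1
[85.25999432 -0.70830603]
```

View pics/k_w.png

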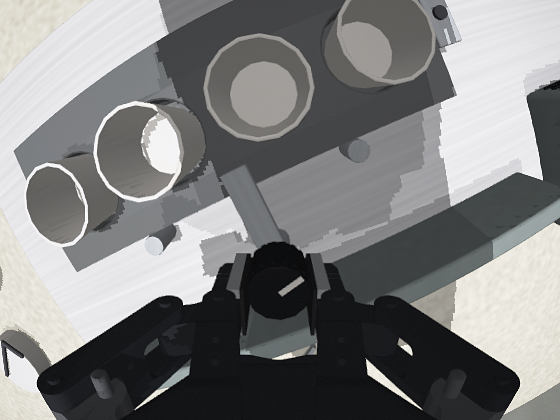

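The mark at (290,287) turned with the gripper by about 50°. Tool force is 8 N upward, so I'll lift 2 mm when regripping.

```bash
python3 -m jog '[[[0,0,0,0,0,0,130],[0,0,0,0,0,0,130],[0,-1.5,0,0,0,0,130],[0,0,0,0,-8.3,0,130],[0,0,0,0,-8.3,0,130],[0,0,0,0,-8.3,0,130],[0,0,0,0,-8.3,0,130],[0,0,0,0,-8.3,0,130],[0,0,0,0,-8.3,0,130],[0,0,0,0,0,0,130]]]';python3 -c "
from h import *
st();cap('wrist','l_w')";python3 -m jog '[[[0,0,0,0,0,0,255],[0,0,0,0,0,0,255],[0,0,0,0,0,0,255],[0,0,0,0,8.3,0,255],[0,0,0,0,8.3,0,255],[0,0,0,0,8.3,0,255],[0,0,0,0,8.3,0,255],[0,0,0,0,8.3,0,255],[0,0,0,0,8.3,0,255],[0,0,0,0,0,0,255]]]'; python3 - <<'E'
from h import *
s=st(); print(todeck(s["ee_pos"]))
cap("wrist","m_w")
E
```

```text
time_s: 17.5
ee_pos: [627.9, 0.5, 62.4]
orientation: [-90.0, -0.0, 32.5]
force: [-0.9, -0.2, -0.2]
width: 41.6
t 17.5 tcp [6.279e+02 5.000e-01 6.240e+01] rpy [-90.   -0.   32.5] F [-0.9 -0.2 -0.2] M [ 0.01 -0.    0.  ] w 41.6
time_s: 18.55
ee_pos: [628.1, 0.5, 62.6]
orientation: [-90.0, -0.0, -17.9]
force: [-1.1, -1.2, 5.0]
width: 26.5
t 18.55 tcp [6.281e+02 5.000e-01 6.260e+01] rpy [-90.   -0.  -17.9] F [-1.1 -1.2  5. ] M [-0.11  0.28 -0.09] w 26.5
[84.83587071 -0.51482732]
```

View pics/l_w.png

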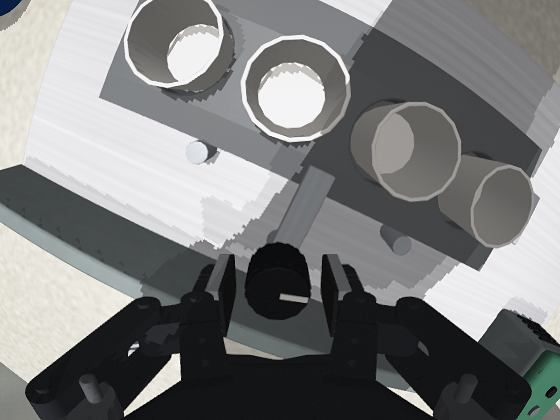

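View pics/m_w.png

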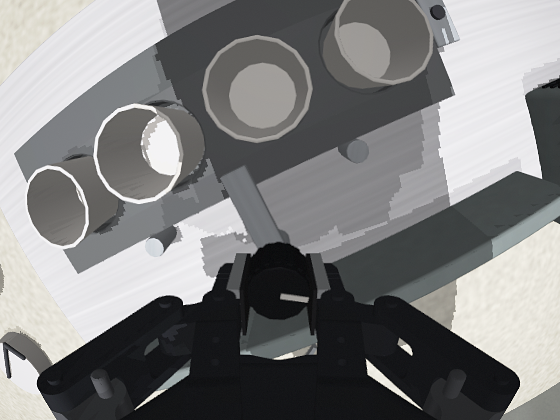

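The regrip works: the mark stayed put while the jaws went back, then turned with them. Repeat.

```bash
python3 -m jog '[[[0,0,0,0,0,0,130],[0,0,0,0,0,0,130],[0,-0.5,0,0,0,0,130],[0,0,0,0,-8.3,0,130],[0,0,0,0,-8.3,0,130],[0,0,0,0,-8.3,0,130],[0,0,0,0,-8.3,0,130],[0,0,0,0,-8.3,0,130],[0,0,0,0,-8.3,0,130],[0,0,0,0,0,0,130]]]';python3 -m jog '[[[0,0,0,0,0,0,255],[0,0,0,0,0,0,255],[0,0,0,0,0,0,255],[0,0,0,0,8.3,0,255],[0,0,0,0,8.3,0,255],[0,0,0,0,8.3,0,255],[0,0,0,0,8.3,0,255],[0,0,0,0,8.3,0,255],[0,0,0,0,8.3,0,255],[0,0,0,0,0,0,255]]]'
python3 -m jog '[[[0,0,0,0,0,0,130],[0,0,0,0,0,0,130],[0,0,0,0,0,0,130],[0,0,0,0,-8.3,0,130],[0,0,0,0,-8.3,0,130],[0,0,0,0,-8.3,0,130],[0,0,0,0,-8.3,0,130],[0,0,0,0,-8.3,0,130],[0,0,0,0,-8.3,0,130],[0,0,0,0,0,0,130]]]';python3 -c "
from h import *
st();cap('wrist','n_w')";python3 -m jog '[[[0,0,0,0,0,0,255],[0,0,0,0,0,0,255],[0,0,0,0,0,0,255],[0,0,0,0,8.3,0,255],[0,0,0,0,8.3,0,255],[0,0,0,0,8.3,0,255],[0,0,0,0,8.3,0,255],[0,0,0,0,8.3,0,255],[0,0,0,0,8.3,0,255],[0,0,0,0,0,0,255]]]'; python3 - <<'E'
from h import *
s=st(); print(todeck(s["ee_pos"]))
cap("wrist","o_w")
E
```

```text
time_s: 19.6
ee_pos: [627.9, 0.6, 62.7]
orientation: [-90.0, 0.0, 32.5]
force: [0.0, 0.6, -0.4]
width: 41.4
time_s: 20.6
ee_pos: [628.0, 0.5, 63.1]
orientation: [-90.0, -0.0, -17.9]
force: [-0.5, -0.8, 5.4]
width: 26.2
time_s: 21.6
ee_pos: [627.9, 0.6, 62.7]
orientation: [-90.0, 0.0, 32.5]
force: [-0.2, -0.3, 0.3]
width: 41.8
t 21.6 tcp [6.279e+02 6.000e-01 6.270e+01] rpy [-90.    0.   32.5] F [-0.2 -0.3  0.3] M [-0.03 -0.02  0.03] w 41.8
time_s: 22.65
ee_pos: [628.0, 0.5, 63.0]
orientation: [-90.0, -0.0, -17.8]
force: [-1.5, -1.2, 5.6]
width: 26.2
t 22.65 tcp [6.28e+02 5.00e-01 6.30e+01] rpy [-90.   -0.  -17.8] F [-1.5 -1.2  5.6] M [-0.11  0.29 -0.05] w 26.2
[84.78483538 -0.5005408 ]
```

View pics/o_w.png

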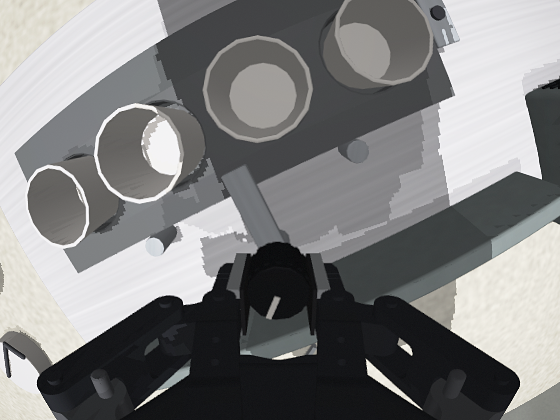

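About 200° so far. Fifth swing, watching the moment near the end of travel.

```bash
python3 -m jog '[[[0,0,0,0,0,0,130],[0,0,0,0,0,0,130],[0,0,0,0,0,0,130],[0,0,0,0,-8.3,0,130],[0,0,0,0,-8.3,0,130],[0,0,0,0,-8.3,0,130],[0,0,0,0,-8.3,0,130],[0,0,0,0,-8.3,0,130],[0,0,0,0,-8.3,0,130],[0,0,0,0,0,0,130]]]';python3 -m jog '[[[0,0,0,0,0,0,255],[0,0,0,0,0,0,255],[0,0,0,0,0,0,255],[0,0,0,0,8,0,255],[0,0,0,0,8,0,255],[0,0,0,0,8,0,255],[0,0,0,0,0,0,255]]]';python3 -c "
from h import *
st()";python3 -m jog '[[[0,0,0,0,3,0,255],[0,0,0,0,3,0,255],[0,0,0,0,0,0,255]]]'; python3 - <<'E'
from h import *
s=st(); print(todeck(s["ee_pos"]))
cap("wrist","p_w")
E
```

```text
time_s: 23.7
ee_pos: [627.9, 0.6, 62.7]
orientation: [-90.0, 0.0, 32.5]
force: [0.2, -0.1, -0.7]
width: 42.1
time_s: 24.4
ee_pos: [628.6, 0.5, 63.1]
orientation: [-90.0, -0.1, 8.1]
force: [4.6, -1.3, 3.9]
width: 26.1
t 24.4 tcp [6.286e+02 5.000e-01 6.310e+01] rpy [-90.   -0.1   8.1] F [ 4.6 -1.3  3.9] M [-0.11 -0.74 -0.11] w 26.1
time_s: 24.7
ee_pos: [627.8, 0.4, 63.1]
orientation: [-90.0, 0.0, 2.4]
force: [-2.5, -0.7, 8.6]
width: 26.2
t 24.7 tcp [6.278e+02 4.000e-01 6.310e+01] rpy [-90.    0.    2.4] F [-2.5 -0.7  8.6] M [-0.26  0.48 -0.07] w 26.2
[84.51828476 -0.53118132]
```

View pics/p_w.png

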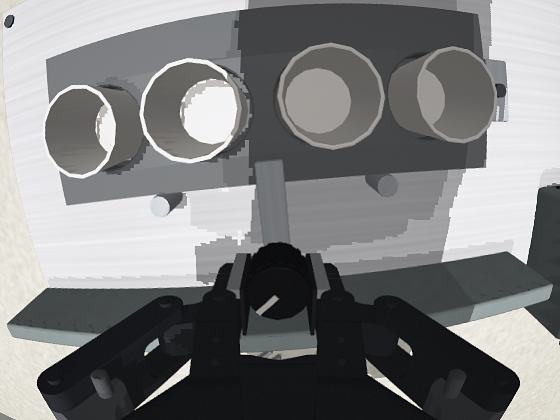

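```bash
for k in 1; do python3 -m jog '[[[0,0,0,0,3,0,255],[0,0,0,0,3,0,255],[0,0,0,0,0,0,255]]]'; python3 -c "
from h import *
st()"; done;  python3 -m jog '[[[0,0,0,0,3,0,255],[0,0,0,0,3,0,255],[0,0,0,0,0,0,255]]]'; python3 -c "
from h import *
st();cap('wrist','q_w')"
```

```text
time_s: 25.05
ee_pos: [628.6, 0.4, 63.1]
orientation: [-90.0, -0.1, -3.5]
force: [5.2, -2.0, 3.3]
width: 26.0
t 25.05 tcp [6.286e+02 4.000e-01 6.310e+01] rpy [-90.   -0.1  -3.5] F [ 5.2 -2.   3.3] M [-0.41 -0.98  0.45] w 26.0
time_s: 25.35
ee_pos: [628.6, 0.4, 63.1]
orientation: [-90.0, -0.1, -9.5]
force: [5.0, -2.0, 2.8]
width: 25.7
t 25.35 tcp [6.286e+02 4.000e-01 6.310e+01] rpy [-90.   -0.1  -9.5] F [ 5.  -2.   2.8] M [-0.53 -0.98 -0.07] w 25.7
```

View pics/q_w.png

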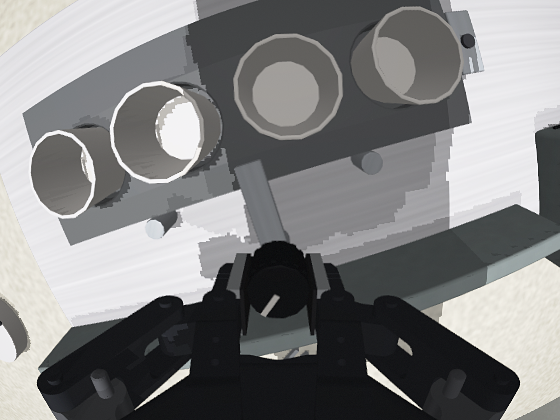

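The moment peaked (0.45 N m) and then the jaws slipped on the knob, which suggests end of travel. I'll release, rise and compare the mark with the first view.

```bash
python3 -m jog '[[[0,0,0,0,0,0,100],[0,0,0,0,0,0,100],[0,-10,0,0,0,0,100],[0,-50,0,0,-8.4,0,60],[0,-52.5,0,0,-8.4,0,0],[0,0,0,0,0,0,0]]]' || true; python3 -m jog '[[[0,0,0,0,0,0,100],[0,0,0,0,0,0,100],[0,-15,0,0,0,0,100],[0,-48,0,0,-8.4,0,60],[0,-49.5,0,0,-8.4,0,0],[0,0,0,0,0,0,0]]]'; python3 - <<'E'
from h import *
s=st(); print(todeck(s["ee_pos"]))
w=cap("wrist","r_w"); crop(w,235,130,320,260,4,"r_wc")
for n,uv,z in [("mark a",(235+176/4,130+340/4),72),("b",(235+203/4,130+285/4),72)]:
    pass
E
```

```text
time_s: 26.0
ee_pos: [630.4, 0.6, 182.0]
orientation: [-90.1, -0.5, 7.6]
force: [1.1, -0.0, -0.7]
width: 85.1
t 26.0 tcp [6.304e+02 6.000e-01 1.820e+02] rpy [-90.1  -0.5   7.6] F [ 1.1 -0.  -0.7] M [-0.01 -0.09 -0.03] w 85.1
[87.12490893 -0.65069982]refused, shift out of range in row 5
```

View pics/r_wc.png

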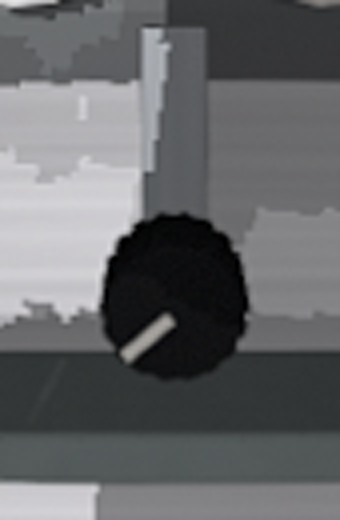

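View pics/r_w.png

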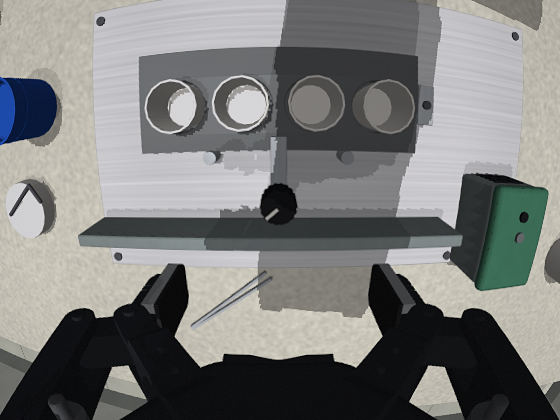

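```bash
python3 - <<'E'
from h import *
w=cap("wrist")
f=lambda u,v: todeck(onz(w,235+u/4,130+v/4,72))
a=f(203,285)-f(176,340); b=f(124,358)-f(173,318)
print(a,b,(np.degrees(np.arctan2(a[1],a[0])-np.arctan2(b[1],b[0])))%360)
# mark angle in gripper frame
E
```

```text
[-10.74999153   5.03681425] [ 7.90528049 -9.29718772] 204.52088155945376
```

The mark now stands 204° from its start, about 3.57 rad, so it isn't fully tight yet. I'll regrip lower and swing slowly.

```bash
python3 -m jog '[[[-2.5,10,0,0,-8.3,0,130],[0,30,0,0,-8.3,0,130],[0,30,0,0,-8.3,0,130],[0,25,0,0,0,0,130],[0,20,0,0,0,0,130],[0,8,0,0,0,0,130],[0,0,0,0,0,0,130]]]';python3 -m jog '[[[0,0,0,0,0,0,255],[0,0,0,0,0,0,255],[0,0,0,0,0,0,255],[0,0,0,0,0,0,255]]]'; python3 -c "
from h import *
s=st();print(todeck(s['ee_pos']));cap('wrist','s_w')";python3 -m jog '[[[0,0,0,0,4,0,255],[0,0,0,0,4,0,255],[0,0,0,0,4,0,255],[0,0,0,0,0,0,255]]]'; python3 -c "
from h import *
st();cap('wrist','t_w')"
```

```text
time_s: 26.8
ee_pos: [624.0, 0.2, 50.5]
orientation: [-89.9, 0.2, 32.0]
force: [-0.7, 1.3, 0.6]
width: 41.8
time_s: 27.2
ee_pos: [626.0, -0.7, 53.2]
orientation: [-90.1, -0.0, 32.0]
force: [2.7, -6.7, -6.4]
width: 26.6
t 27.2 tcp [626.   -0.7  53.2] rpy [-90.1  -0.   32. ] F [ 2.7 -6.7 -6.4] M [-1.16 -0.34 -0.03] w 26.6
[82.68160139 -1.41989281]
time_s: 27.65
ee_pos: [626.5, -0.1, 53.3]
orientation: [-90.1, -0.1, 19.9]
force: [5.0, -2.2, -7.3]
width: 26.9
t 27.65 tcp [ 6.265e+02 -1.000e-01  5.330e+01] rpy [-90.1  -0.1  19.9] F [ 5.  -2.2 -7.3] M [-0.48 -0.97  0.3 ] w 26.9
```

View pics/s_w.png

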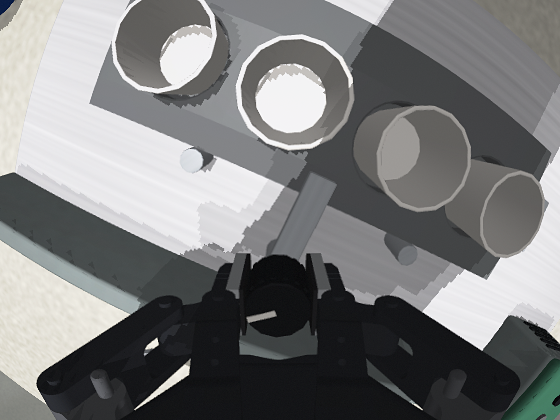

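View pics/t_w.png

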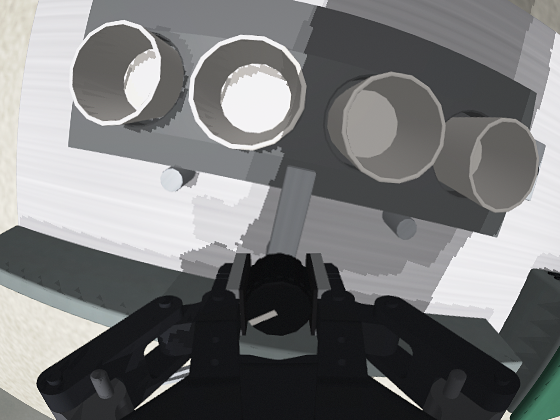

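```bash
cat >> h.py <<'E'
def camat(p,rpy):
    "wrist camera for a past TCP pose (hand-eye from the present one)"
    s=readout.observe(); c=cams.capture("wrist"); c["name"]="wrist"
    Rt=R.from_euler('xyz',s["orientation"],degrees=True).as_matrix()
    Rr=Rt.T@rot(c); t=Rt.T@(np.array(c["origin"])-s["ee_pos"])
    R2=R.from_euler('xyz',rpy,degrees=True).as_matrix()
    return dict(name="wrist",camera_matrix=c["camera_matrix"],origin=np.array(p)+R2@t,rotation=R.from_matrix(R2@Rr).as_euler('xyz',degrees=True))
E
python3 - <<'E'
from h import *
L=[("j",[627.4,.5,60.6],32.3),("k",[628.5,.3,62.1],-17.5),("l",[627.9,.5,62.4],32.5),("m",[628.1,.5,62.6],-17.9),("n",[627.9,.6,62.7],32.5),("o",[628,.5,63],-17.8),("p",[627.8,.4,63.1],2.4),("q",[628.6,.4,63.1],-9.5),("s",[626,-.7,53.2],32.),("t",[626.5,-.1,53.3],19.9)]
for n,p,y in L:
    im=cv2.imread(f"pics/{n}_w.png"); g=cv2.cvtColor(im,cv2.COLOR_BGR2GRAY)
    c=camat(p,[-90,0,y]); ctr=[628.2,1.2,72]; uc=proj(c,ctr)
    m=np.zeros_like(g);x0,y0=255,275; m[y0:325,x0:300]=(g[y0:325,x0:300]>110)
    # mark: bright blob with centroid inside knob top
    k,lab,s,cen=cv2.connectedComponentsWithStats(m)
    best=[(s[i][4],i) for i in range(1,k) if np.linalg.norm(cen[i]-uc)<24 and s[i][4]<200]
    if not best: print(n,"none",uc);continue
    i=max(best)[1]; ys,xs=np.nonzero(lab==i)
    P=np.array([todeck(onz(c,a,b,72)) for a,b in zip(xs,ys)]); q=P.mean(0); 
    _,_,V=np.linalg.svd(P-q); v=V[0]; o=todeck(ctr)
    if v@(q-o)<0: v=-v
    print(n,uc.round(0),s[i][4],"cw angle from -x:",round(np.degrees(np.arctan2(v[1],-v[0]))%360,1))
E
```

```text
j [280. 302.] 143 cw angle from -x: 23.4
k [281. 297.] 132 cw angle from -x: 74.2
l [281. 299.] 103 cw angle from -x: 76.6
m [281. 297.] 100 cw angle from -x: 125.3
n [280. 299.] 132 cw angle from -x: 174.6
o [281. 297.] 130 cw angle from -x: 225.0
p [281. 298.] 137 cw angle from -x: 229.0
q [281. 296.] 136 cw angle from -x: 227.8
s [281. 316.] 116 cw angle from -x: 226.8
t [281. 314.] 122 cw angle from -x: 228.8
```

The mark angles are 23° before, then +50° per swing, then an abrupt hard stop at 229°. That matches 4.0 rad (229.2°) with the mark's zero toward the strap, so the knob started about 0.41 rad in and is now at its end stop. I'll release and go up to check.

```bash
python3 -m jog '[[[0,0,0,0,0,0,100],[0,0,0,0,0,0,100],[0,-15,0,0,0,0,100],[0,-48,0,0,8.4,0,60],[0,-49.5,0,0,4.2,0,0],[0,0,0,0,0,0,0],[0,0,0,0,0,0,0]]]'; python3 - <<'E'
from h import *
s=st(); print(todeck(s["ee_pos"]),s["joint_positions"].round(1))
w=cap("wrist","u_w"); d=cap("side");s=cap("scene"); crop(d,200,150,360,310,4,"u_d")
E
```

```text
time_s: 28.9
ee_pos: [626.3, 0.3, 166.6]
orientation: [-90.0, -0.2, 7.5]
force: [-0.6, 0.7, -0.9]
width: 85.2
t 28.9 tcp [6.263e+02 3.000e-01 1.666e+02] rpy [-90.   -0.2   7.5] F [-0.6  0.7 -0.9] M [-0.01  0.02 -0.04] w 85.2
[83.04436769 -0.48956835] [ 0.  28.4  9.7 71.1  0.  -7.4]
```

View pics/u_w.png

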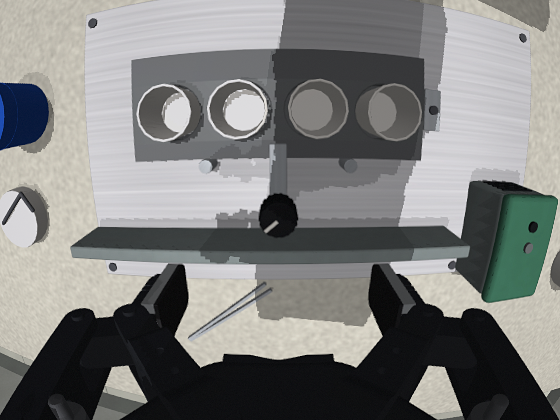

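View pics/u_d.png

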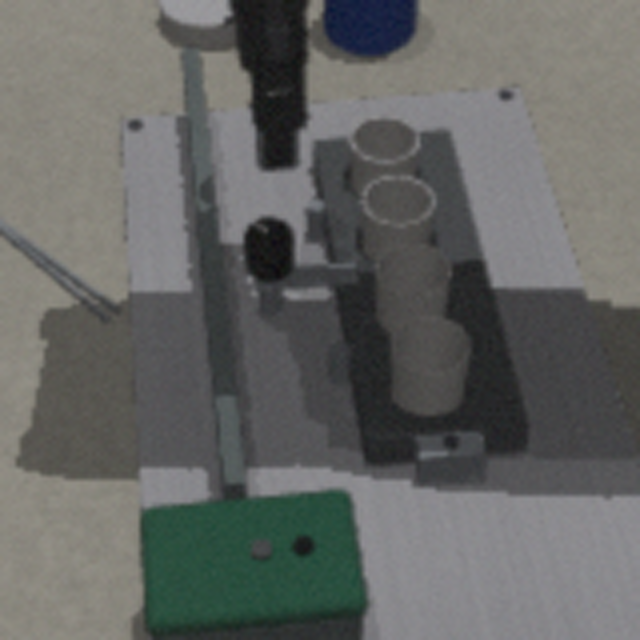

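Both dowels (208,166) and (348,166) touch the rack edge and its end is at the stop (433,111). The mark is unchanged after release. Now to the tester.

```bash
python3 -m jog '[[[0,-42,0,0,0,0,0],[0,-42,20,0,0,0,0],[-15,0,43,0,0,0,0],[-15,0,43,0,0,0,0],[-15,0,43,0,0,0,0],[-15,0,43,0,0,0,0],[-15,0,43,0,0,0,0],[-15,0,43,0,0,0,0],[-15,0,43,0,0,0,0],[-16,0,43,0,0,0,0]]]';python3 -m jog '[[[0,0,30,0,0,0,0],[0,0,15,0,0,0,0],[0,0,0,0,0,0,0]]]'; python3 - <<'E'
from h import *
s=st(); print(s["joint_positions"].round(1))
w=cap("wrist","v_w")
E
```

```text
time_s: 30.05
ee_pos: [456.9, 346.7, 247.7]
orientation: [-90.1, 0.1, 7.5]
force: [1.5, 0.5, 0.6]
width: 85.2
time_s: 30.35
ee_pos: [451.9, 391.2, 247.5]
orientation: [-90.1, 0.1, 7.6]
force: [0.3, -1.0, 0.6]
width: 85.3
t 30.35 tcp [451.9 391.2 247.5] rpy [-90.1   0.1   7.6] F [ 0.3 -1.   0.6] M [-0.08  0.01 -0.02] w 85.3
[40.9 24.3 15.1 80.9  0.  33.3]
```

View pics/v_w.png

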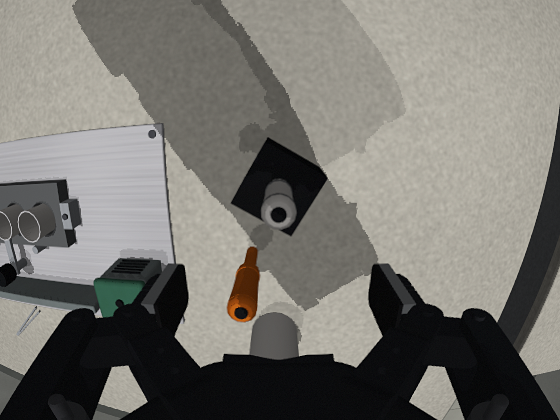

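Wrist: the tester's top is at (279,212), the stand's corners are at (268,138), (326,172), (291,236) and (232,203), the orange look-alike is at (242,300) and the bottle at (273,330).

```bash
python3 - <<'E'
from h import *
w=cap("wrist");s=cap("scene");d=cap("side")
crop(w,220,120,340,250,5,"w_w"); crop(s,370,110,430,200,6,"w_s"); crop(d,330,330,400,420,6,"w_d")
C=[onz(w,*q,68)[:2] for q in [(268,138),(326,172),(291,236),(232,203)]]
print(np.array(C).round(1),np.mean(C,0)); print([np.linalg.norm(C[i]-C[i-1]).round(1) for i in range(4)])
print("bottle top",)
E
```

```text
[[401.5 373.1]
 [426.4 432.5]
 [495.8 408.2]
 [469.  345.7]] [448.20626299 389.84770525]
[np.float64(72.9), np.float64(64.4), np.float64(73.5), np.float64(68.0)]
bottle top
```

View pics/w_w.png

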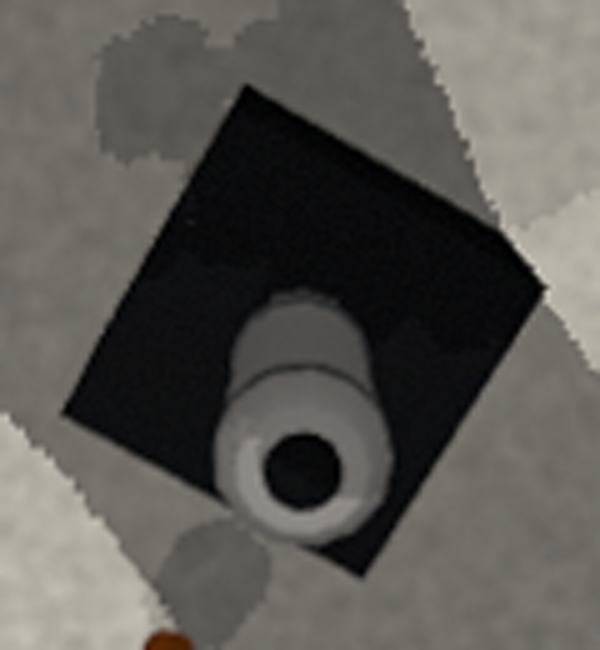

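View pics/w_s.png

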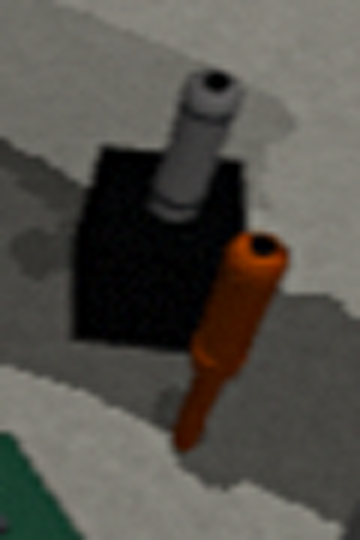

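View pics/w_d.png

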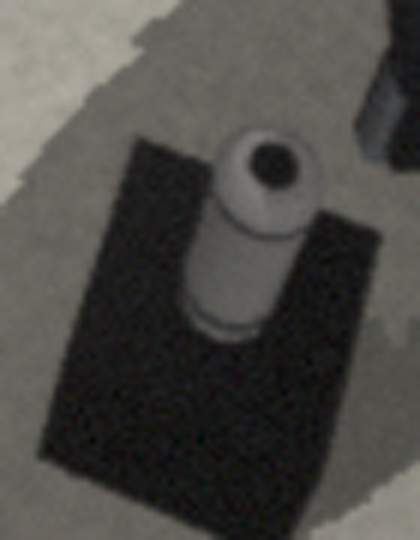

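```bash
python3 - <<'E'
from h import *
w=cap("wrist");s=cap("scene");d=cap("side")
a=(w,280.6,214);b=(s,406.2,123.3);c=(d,375.3,357.3)
for q in [(a,b,c),(a,c),(a,b),(b,c)]: print(tri(*q))
print(onz(*a,146),onz(*b,146),onz(*c,146))
# shoulder (bottom of body), side/scene/wrist
print("low", onz(w,220+303/5,120+330/5,68), onz(d,330+228/6,330+320/6,68), onz(s,370+175/6,110+205/6,68))
E
```

```text
(array([451.50644565, 391.78113307, 147.49553043]), [np.float64(2.217237055991124), np.float64(2.2883326899405176), np.float64(0.2694058207397112)])
(array([450.93619512, 390.22342263, 144.96291882]), [np.float64(0.47720827657737447), np.float64(0.47720827657738113)])
(array([451.68488924, 391.72851397, 147.49180446]), [np.float64(2.247575432596055), np.float64(2.2475754325963075)])
(array([452.3406019 , 392.97539309, 148.65819753]), [np.float64(0.9357385830548075), np.float64(0.9357385830548991)])
[450.96659528 389.83806646 146.        ] [450.94153817 395.05262786 146.        ] [450.87827501 391.09660546 146.        ]
low [446.91485361 389.94804644  68.        ] [450.5377063  398.06360014  68.        ] [454.36099445 393.70249073  68.        ]
```

```bash
python3 -m jog '[[[0,40,0,0,0,0,0],[0,40,0,0,0,0,0],[0,35,0,0,0,0,0],[0,20,0,0,0,0,0],[0,6,0,0,0,0,0],[0,0,0,0,0,0,0]]]'; python3 - <<'E'
from h import *
s=st(); print(s["joint_positions"].round(1))
w=cap("wrist","x_w")
E
```

```text
time_s: 31.3
ee_pos: [452.5, 389.6, 107.7]
orientation: [-90.0, 0.0, 7.4]
force: [-0.4, 0.4, 0.2]
width: 85.5
t 31.3 tcp [452.5 389.6 107.7] rpy [-90.    0.    7.4] F [-0.4  0.4  0.2] M [-0.05 -0.03  0.01] w 85.5
[40.7 26.9 -1.4 61.8 -0.  33.3]
```

View pics/x_w.png

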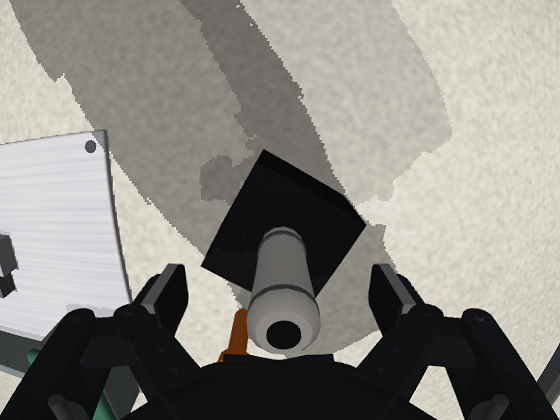

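```bash
python3 -m jog '[[[0,0,0,0,0,0,120],[0,0,0,0,0,0,150],[0,0,0,0,0,0,255],[0,0,0,0,0,0,255],[0,0,0,0,0,0,255]]]'; python3 - <<'E'
from h import *
s=st()
w=cap("wrist","y_w")
E
```

```text
time_s: 31.85
ee_pos: [452.7, 390.4, 108.2]
orientation: [-90.0, -0.0, 7.4]
force: [-0.7, 0.7, 4.3]
width: 24.9
t 31.85 tcp [452.7 390.4 108.2] rpy [-90.   -0.    7.4] F [-0.7  0.7  4.3] M [ 0.07  0.14 -0.05] w 24.9
```

View pics/y_w.png

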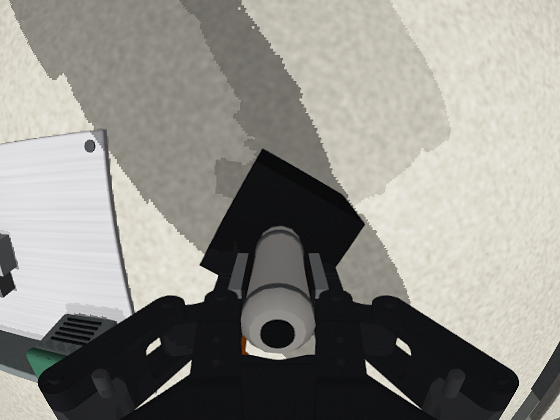

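Tester gripped (width 24.9 mm) and upright between the pads. Lift it straight out.

```bash
python3 -m jog '[[[0,-15,0,0,0,0,255],[0,-25,0,0,0,0,255],[0,-35,0,0,0,0,255],[0,-40,0,0,0,0,255],[0,-25,0,0,0,0,255],[0,0,0,0,0,0,255]]]'; python3 - <<'E'
from h import *
s=st();w=cap("wrist","z_w");d=cap("side");crop(d,300,270,440,415,4,"z_d");c=cap("scene");crop(c,350,60,470,200,4,"z_s");crop(c,90,160,210,260,5,"z_s2")
E
```

```text
time_s: 32.5
ee_pos: [453.5, 390.9, 251.3]
orientation: [-89.8, -0.3, 7.4]
force: [-0.5, 0.4, -1.7]
width: 24.6
t 32.5 tcp [453.5 390.9 251.3] rpy [-89.8  -0.3   7.4] F [-0.5  0.4 -1.7] M [-0.01 -0.    0.03] w 24.6
```

View pics/z_d.png

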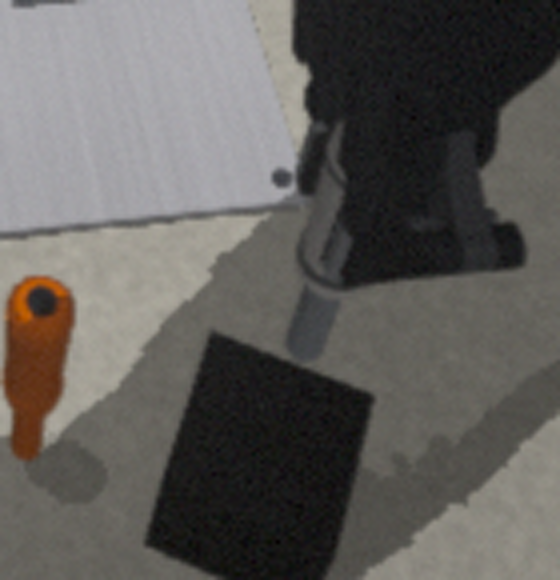

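View pics/z_s.png

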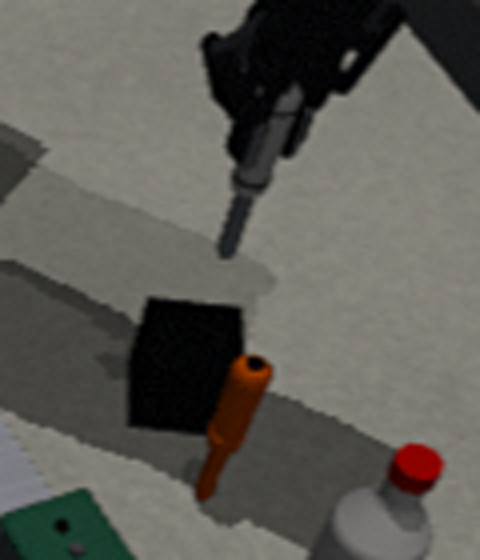

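View pics/z_s2.png

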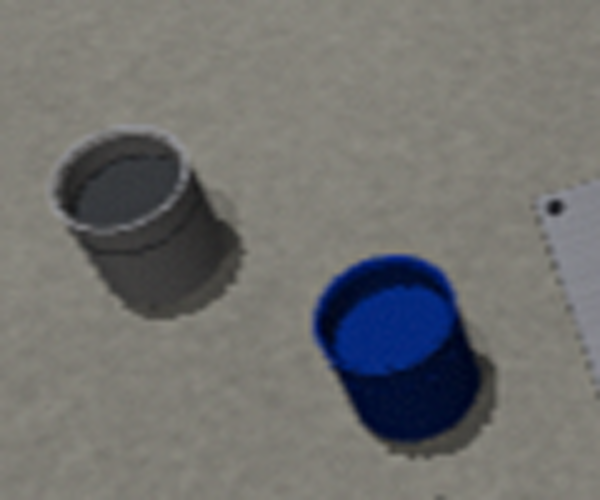

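The tester came out straight. The grey beaker's rim is now at scene (114,196) where it was (132,196), so it has been knocked aside. Measure the tip and the beaker again.

```bash
python3 - <<'E'
from h import *
s=cap("scene");d=cap("side","aa_d");crop(d,270,90,370,180,6,"aa_dc")
p=tri((d,375.7,358.2),(s,406.5,123.4));print("tip",p, readout.observe()["ee_pos"])
print("rinse",onz(s,114.4,196.4,72))
E
```

```text
tip (array([451.96249428, 394.12650397, 147.90416134]), [np.float64(1.1400028815748562), np.float64(1.1400028815749905)]) [452.05173802 389.7225709  246.41561614]
rinse [ 452.91521095 -412.04614376   72.        ]
```

View pics/aa_dc.png

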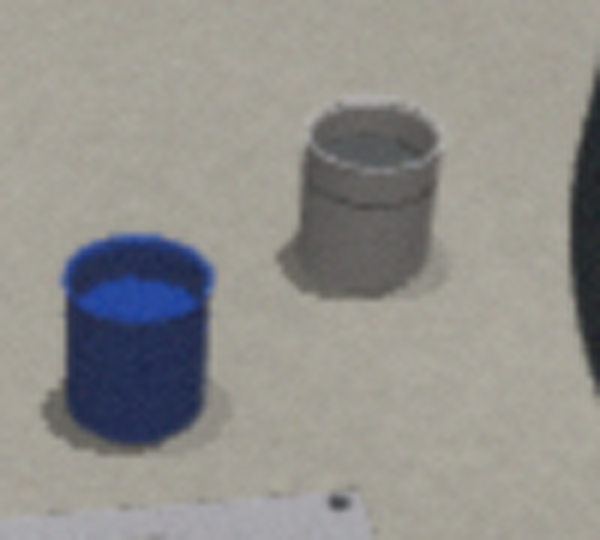

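```bash
python3 -m jog '[[[-3,0,-23,0,0,0,255],[-6,0,-45,0,0,0,255],[-6,0,-45,0,0,0,255],[-6,0,-45,0,0,0,255],[-6,0,-45,0,0,0,255],[-6,0,-45,0,0,0,255],[-6,0,-45,0,0,0,255],[-6,0,-45,0,0,0,255],[-6,0,-45,0,0,0,255],[-6,0,-45,0,0,0,255]]]';python3 -m jog '[[[-6,0,-45,0,0,0,255],[-6,0,-45,0,0,0,255],[-6,0,-45,0,0,0,255],[-6,0,-45,0,0,0,255],[-6,0,-45,0,0,0,255],[-3,0,-25,0,0,0,255],[0,0,0,0,0,0,255]]]'; python3 - <<'E'
from h import *
s=st();print(s["joint_positions"].round(1)); w=cap("wrist","ab_w")
d=cap("side");c=cap("scene"); print(tri((d,332.3,112.8),(c,114.4,196.4)))
crop(c,70,100,210,230,5,"ab_s");crop(d,270,40,400,170,5,"ab_d")
E
```

```text
time_s: 33.75
ee_pos: [450.5, -43.4, 247.0]
orientation: [-90.0, 0.1, 7.4]
force: [1.9, 0.2, -1.1]
width: 24.9
time_s: 34.45
ee_pos: [450.2, -296.5, 246.2]
orientation: [-90.0, 0.1, 7.3]
force: [-0.8, 0.4, -1.5]
width: 24.9
t 34.45 tcp [ 450.2 -296.5  246.2] rpy [-90.    0.1   7.3] F [-0.8  0.4 -1.5] M [ 0.05 -0.    0.01] w 24.9
[-33.4  17.    4.4  77.5  -0.  -40.6]
(array([ 447.07659818, -414.3753823 ,   67.30896525]), [np.float64(1.487021413258259), np.float64(1.4870214132583877)])
```

View pics/ab_w.png

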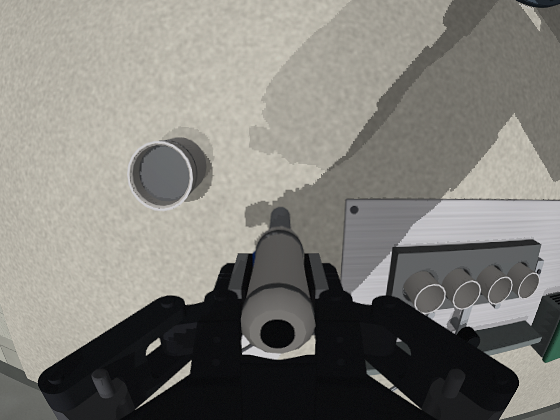

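View pics/ab_s.png

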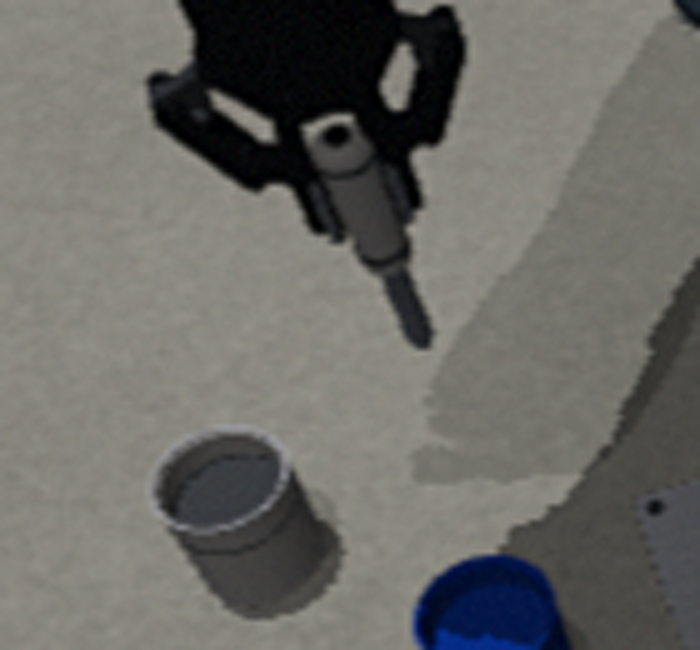

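View pics/ab_d.png

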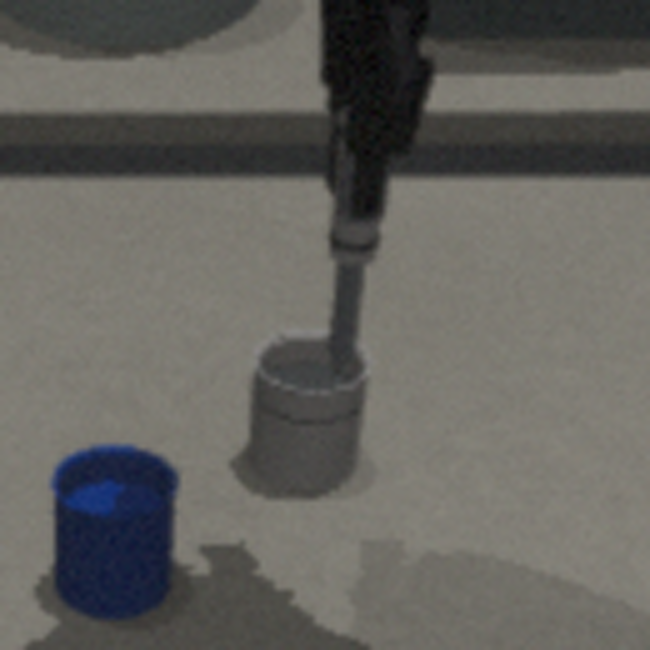

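```bash
python3 - <<'E'
from h import *
w=cap("wrist");d=cap("side");s=cap("scene");e=readout.observe()["ee_pos"]
print("tcp",e)
t=[(d,270+343/5,40+362/5),(s,70+424/5,100+343/5),(w,281,209)]
print("tip",tri(*t[:2]),tri(*t))
print("tip at z=tcp-102",[onz(*q,e[2]-102).round(1) for q in t])
rr=[(w,162,174.5),(s,70+221/5,100+480/5),(d,270+311/5,40+363/5)]
print("rinse",[onz(*q,72).round(1) for q in rr],tri(*rr),tri(rr[0],rr[1]))
E
```

```text
tcp [ 451.11167313 -292.93613831  247.75614956]
tip (array([ 446.73158795, -290.63699475,  143.5218571 ]), [np.float64(1.4513727575991455), np.float64(1.4513727575991375)]) (array([ 445.89100685, -291.68044376,  142.52834393]), [np.float64(1.4268123285305774), np.float64(1.8527794958696613), np.float64(0.8228882343450361)])
tip at z=tcp-102 [array([ 446.1, -289. ,  145.8]), array([ 450.7, -289.6,  145.8]), array([ 444.4, -292.5,  145.8])]
rinse [array([ 445.7, -409.4,   72. ]), array([ 451.4, -412.5,   72. ]), array([ 447.1, -409.9,   72. ])] (array([ 447.13805806, -412.67923403,   68.63747645]), [np.float64(2.026169967124312), np.float64(1.5916740754553782), np.float64(1.5110424080958167)]) (array([ 447.04261377, -412.90191005,   66.34405854]), [np.float64(1.4099245971686956), np.float64(1.4099245971685788)])
```

```bash
python3 -m jog '[[[-4,0,-30,0,0,0,255],[-6,0,-45,0,0,0,255],[-4,0,-35,0,0,0,255],[0,0,-9,0,0,0,255],[0,0,0,0,0,0,255],[0,0,0,0,0,0,255],[0,0,0,0,0,0,255]]]'; python3 - <<'E'
from h import *
s=st();w=cap("wrist","ac_w");d=cap("side");c=cap("scene")
crop(c,70,100,210,230,4,"ac_s")
E
```

```text
time_s: 35.45
ee_pos: [452.9, -412.3, 248.2]
orientation: [-90.0, -0.0, 7.5]
force: [-0.1, -0.0, -0.2]
width: 24.6
t 35.45 tcp [ 452.9 -412.3  248.2] rpy [-90.   -0.    7.5] F [-0.1 -0.  -0.2] M [ 0.01 -0.04  0.02] w 24.6
```

View pics/ac_w.png

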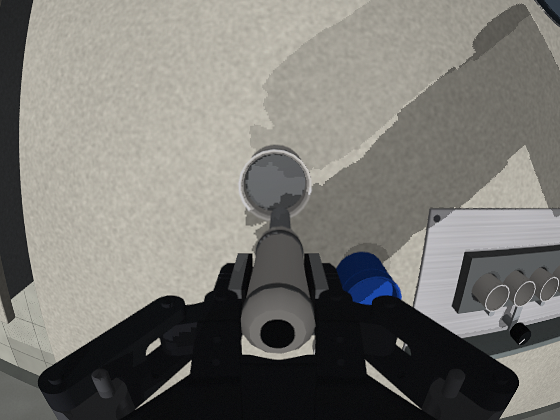

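View pics/ac_s.png

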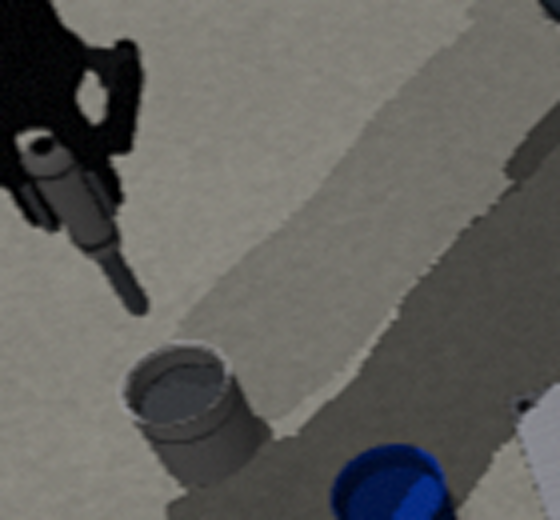

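```bash
python3 -m jog '[[[0,35,0,0,0,0,255],[0,35,0,0,0,0,255],[0,20,0,0,0,0,255],[0,10,0,0,0,0,255],[0,0,0,0,0,0,255],[0,0,0,0,0,0,255]]]'; python3 - <<'E'
from h import *
s=st();w=cap("wrist","ad_w");d=cap("side");c=cap("scene")
crop(c,70,130,190,240,5,"ad_s");crop(d,270,40,400,170,4,"ad_d")
E
```

```text
time_s: 36.2
ee_pos: [453.0, -413.9, 149.0]
orientation: [-90.1, -0.1, 7.5]
force: [-0.7, -0.9, -0.4]
width: 24.8
t 36.2 tcp [ 453.  -413.9  149. ] rpy [-90.1  -0.1   7.5] F [-0.7 -0.9 -0.4] M [-0.02 -0.06 -0.  ] w 24.8
```

View pics/ad_w.png

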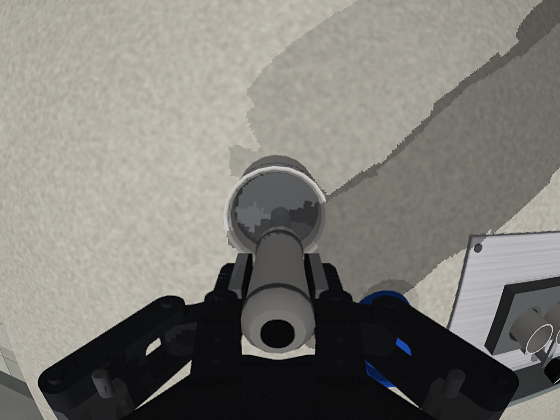

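View pics/ad_d.png

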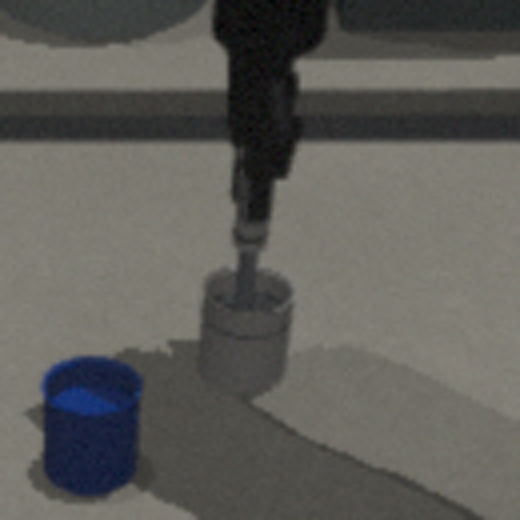

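View pics/ad_s.png

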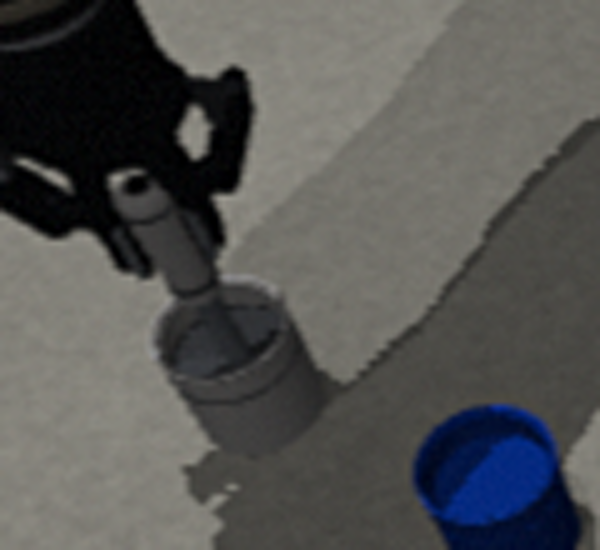

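The tip is inside the beaker, near the middle. A bit deeper and hold.

```bash
python3 -m jog '[[[0,10,0,0,0,0,255],[0,8,0,0,0,0,255],[0,0,0,0,0,0,255],[0,0,0,0,0,0,255],[0,0,0,0,0,0,255],[0,0,0,0,0,0,255],[0,0,0,0,0,0,255],[0,0,0,0,0,0,255]]]'; python3 -m jog '[[[0,-20,0,0,0,0,255],[0,-40,0,0,0,0,255],[0,-40,0,0,0,0,255],[0,-20,0,0,0,0,255],[0,0,0,0,0,0,255],[0,0,0,0,0,0,255]]]'; python3 - <<'E'
from h import *
s=st();w=cap("wrist","ae_w");d=cap("side");c=cap("scene")
crop(c,70,100,210,230,4,"ae_s");crop(d,200,140,360,300,4,"ae_d")
E
```

```text
time_s: 37.15
ee_pos: [452.6, -413.7, 129.9]
orientation: [-90.0, -0.0, 7.4]
force: [0.2, -0.2, -0.6]
width: 24.5
time_s: 37.75
ee_pos: [452.6, -413.7, 249.5]
orientation: [-90.0, -0.0, 7.4]
force: [0.5, 0.2, -1.3]
width: 24.6
t 37.75 tcp [ 452.6 -413.7  249.5] rpy [-90.   -0.    7.4] F [ 0.5  0.2 -1.3] M [ 0.03 -0.03  0.03] w 24.6
```

View pics/ae_w.png

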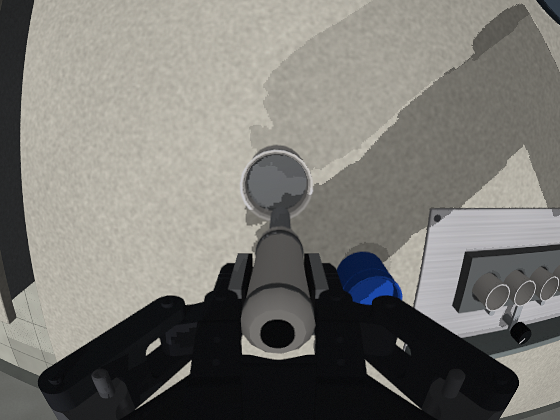

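View pics/ae_d.png

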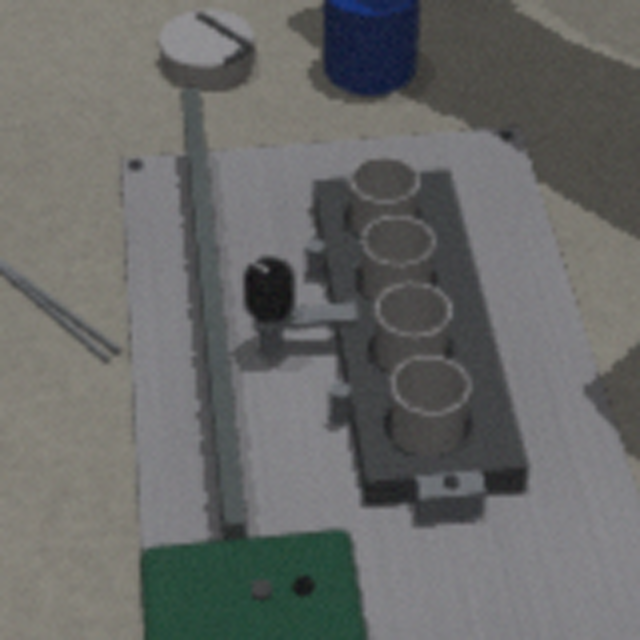

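Clean view of the rack in the side camera: rims at crop (431,386), (414,310), (398,241), (384,181). Measure the cup centres.

```bash
python3 - <<'E'
from h import *
w=cap("wrist");d=cap("side");c=cap("scene")
crop(c,200,165,310,225,7,"af_s"); crop(d,280,170,325,260,7,"af_d")
for i,(u,v) in enumerate([(431,386),(414,310),(398,241),(384,181)]):
    p=onz(d,200+u/4,140+v/4,62);print(i+1,p.round(1),todeck(p).round(1),"nominal",fromdeck(5,[87,29,-29,-87][i]).round(1))
E
```

```text
1 [536.2  78.7  62. ] [ 3.7 88.8] nominal [537.7  77.1]
2 [543.9  21.   62. ] [ 4.  30.6] nominal [545.1  19.6]
3 [551.9 -36.1  62. ] [  4.6 -27.1] nominal [552.5 -38. ]
4 [559.5 -90.1  62. ] [  5.2 -81.6] nominal [559.9 -95.5]
```

View pics/af_s.png

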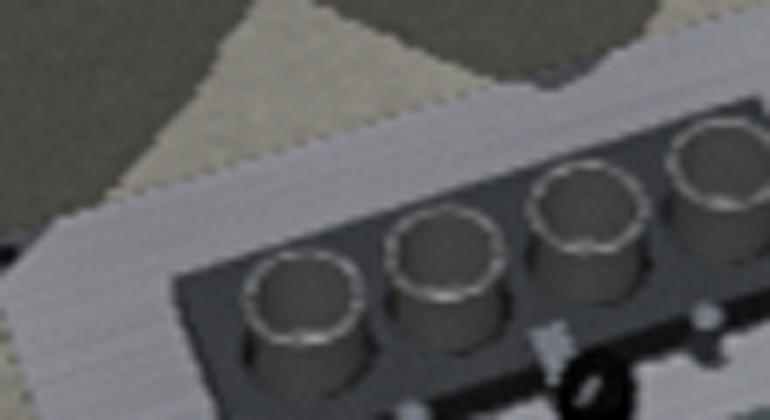

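View pics/af_d.png

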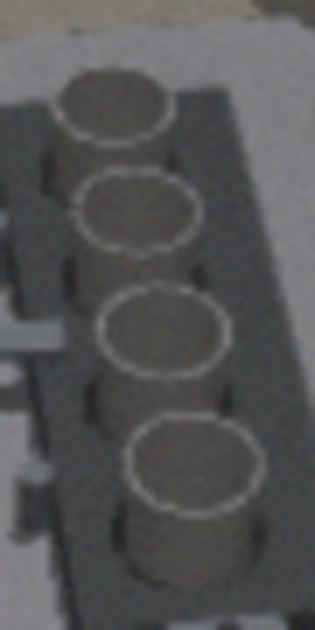

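```bash
python3 - <<'E'
from h import *
d=cap("side");c=cap("scene")
S=[(725,165),(588,207),(445,253),(304,300)]
D=[(195,465),(164,332),(138,211),(115,107)]
for i in range(4):
    a=onz(c,200+S[i][0]/7,165+S[i][1]/7,62)[:2]-[-.4,3.3]; b=onz(d,280+D[i][0]/7,170+D[i][1]/7,62)[:2]-[-5,3.9]
    print(i+1,a.round(1),b.round(1),((a+b)/2).round(1))
print(readout.observe()["ee_pos"])
E
```

```text
1 [540.8  74. ] [540.9  74.6] [540.9  74.3]
2 [547.6  17.6] [549.1  16.9] [548.3  17.3]
3 [555.5 -40. ] [556.4 -40.4] [556.  -40.2]
4 [563.9 -95.5] [563.4 -93.8] [563.7 -94.7]
[ 452.44455247 -413.54034084  249.32735729]
```

```bash
python3 -m jog '[[[6,0,20,0,0,0,255],[13,0,40,0,0,0,255],[14,0,44,0,0,0,255],[14,0,44,0,0,0,255],[14,0,44,0,0,0,255],[14,0,44,0,0,0,255],[14,0,44,0,0,0,255],[14,0,44,0,0,0,255],[14,0,44,0,0,0,255],[14,0,44,0,0,0,255]]]'; python3 -m jog '[[[14,0,44,0,0,0,255],[5.5,0,16.4,0,0,0,255],[0,0,0,0,0,0,255],[0,0,0,0,0,0,255],[0,0,0,0,0,0,255]]]'; python3 - <<'E'
from h import *
s=st();print("to go tool x,z:",R.from_euler('z',7.4,degrees=True).inv().apply(np.array([540.9,74.3,0])-s["ee_pos"])[:2])
w=cap("wrist","ag_w");d=cap("side");c=cap("scene")
crop(c,200,100,360,230,4,"ag_s");crop(d,230,120,370,290,4,"ag_d")
E
```

```text
time_s: 39.15
ee_pos: [529.1, 13.7, 249.8]
orientation: [-90.0, -0.0, 7.4]
force: [1.3, -0.0, -0.6]
width: 24.8
time_s: 39.65
ee_pos: [540.5, 73.4, 249.8]
orientation: [-90.0, 0.0, 7.4]
force: [1.3, -0.5, -0.9]
width: 25.0
t 39.65 tcp [540.5  73.4 249.8] rpy [-90.    0.    7.4] F [ 1.3 -0.5 -0.9] M [ 0.02 -0.    0.01] w 25.0
to go tool x,z: [0.50746081 0.85744852]
```

View pics/ag_w.png

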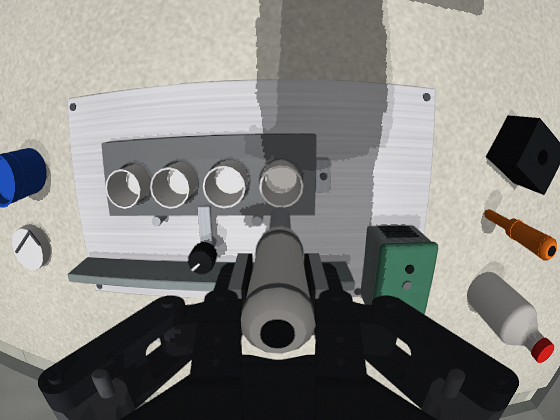

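View pics/ag_d.png

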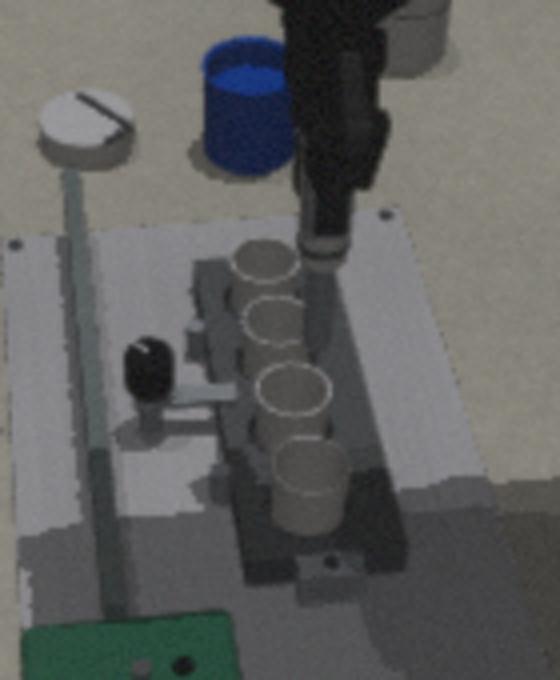

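View pics/ag_s.png

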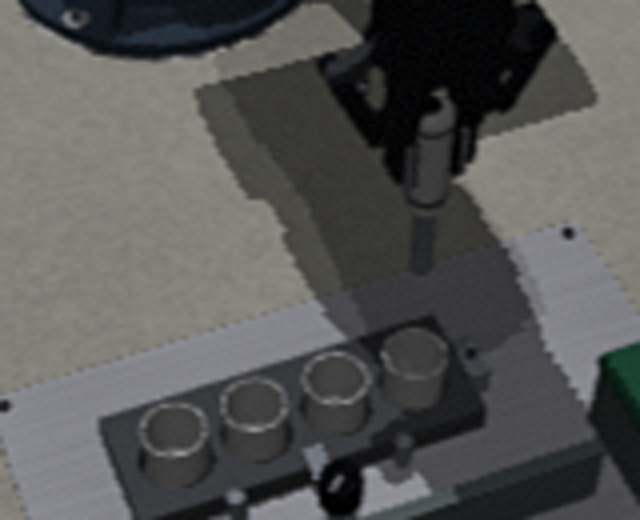

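The tester is lined up over cup 1 (wrist rim (281,185)). Lower to just above the rim and check.

```bash
python3 -m jog '[[[0.5,25,1,0,0,0,255],[0,30,0,0,0,0,255],[0,20,0,0,0,0,255],[0,0,0,0,0,0,255],[0,0,0,0,0,0,255]]]'; python3 - <<'E'
from h import *
s=st()
w=cap("wrist","ah_w");d=cap("side");c=cap("scene")
crop(c,250,130,350,230,6,"ah_s");crop(d,250,150,350,280,5,"ah_d")
E
```

```text
time_s: 40.3
ee_pos: [541.1, 74.9, 175.5]
orientation: [-90.0, -0.0, 7.4]
force: [0.8, 0.5, -0.5]
width: 24.5
t 40.3 tcp [541.1  74.9 175.5] rpy [-90.   -0.    7.4] F [ 0.8  0.5 -0.5] M [ 0.01 -0.03  0.02] w 24.5
```

View pics/ah_w.png

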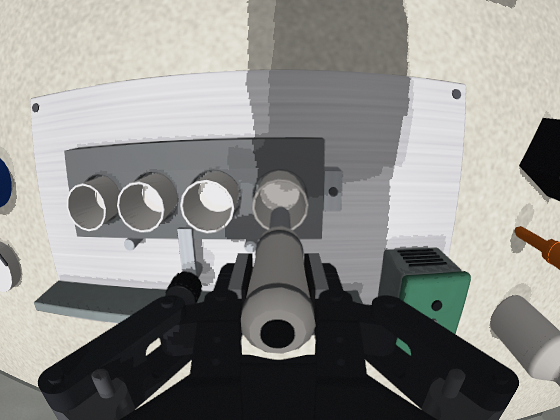

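View pics/ah_d.png

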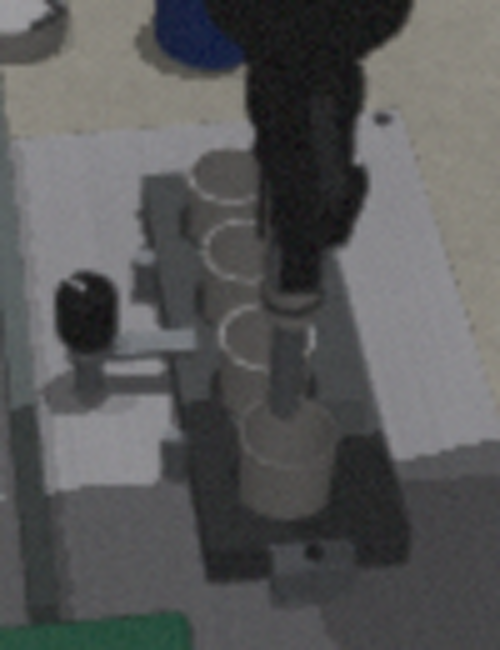

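View pics/ah_s.png

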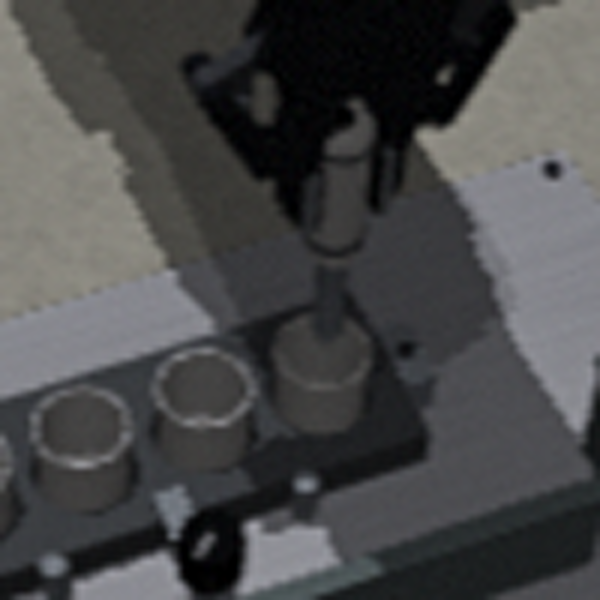

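The tip is centred over cup 1. Dip slowly.

```bash
python3 -m jog '[[[0,12,0,0,0,0,255],[0,12,0,0,0,0,255],[0,12,0,0,0,0,255],[0,10,0,0,0,0,255],[0,0,0,0,0,0,255],[0,0,0,0,0,0,255],[0,0,0,0,0,0,255],[0,0,0,0,0,0,255],[0,0,0,0,0,0,255],[0,0,0,0,0,0,255]]]'; python3 - <<'E'
from h import *
s=st()
d=cap("side");c=cap("scene");w=cap("wrist","ai_w")
crop(c,250,130,350,230,6,"ai_s");crop(d,250,150,350,280,5,"ai_d")
E
python3 -m jog '[[[0,0,0,0,0,0,255],[0,0,0,0,0,0,255],[0,0,0,0,0,0,255]]]'
```

```text
time_s: 41.45
ee_pos: [541.1, 75.3, 129.0]
orientation: [-90.0, -0.0, 7.4]
force: [-1.4, 0.4, -1.2]
width: 24.8
t 41.45 tcp [541.1  75.3 129. ] rpy [-90.   -0.    7.4] F [-1.4  0.4 -1.2] M [-0.02  0.02  0.01] w 24.8
time_s: 41.9
ee_pos: [541.0, 75.3, 128.8]
orientation: [-90.0, 0.0, 7.4]
force: [0.1, -0.1, -0.9]
width: 24.9
```

View pics/ai_d.png

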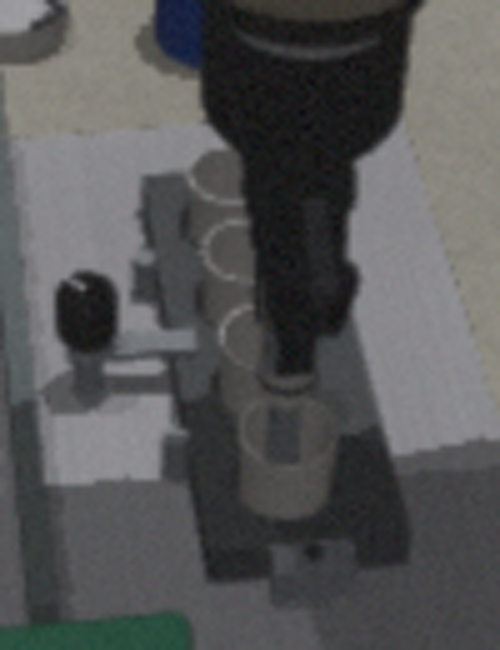

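View pics/ai_s.png

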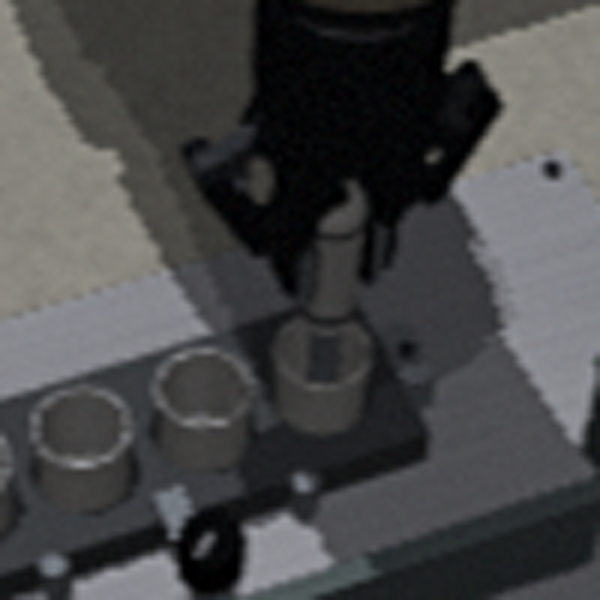

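Cup 1 dipped cleanly with the cup upright. On to cup 2.

```bash
python3 -m jog '[[[0,-10,0,0,0,0,255],[0,-30,0,0,0,0,255],[0,-20,0,0,0,0,255],[0,0,-29,0,0,0,255],[0,0,-29.5,0,0,0,255],[0,0,0,0,0,0,255],[0,0,0,0,0,0,255],[0,15,0,0,0,0,255],[0,0,0,0,0,0,255]]]'; python3 - <<'E'
from h import *
s=st();print("to go tool x,z:",R.from_euler('z',7.4,degrees=True).inv().apply(np.array([548.3,17.3,0])-s["ee_pos"])[:2])
w=cap("wrist","aj_w");d=cap("side");c=cap("scene")
crop(c,230,130,330,230,6,"aj_s");crop(d,250,150,350,280,5,"aj_d")
E
```

```text
time_s: 42.8
ee_pos: [547.7, 18.0, 172.7]
orientation: [-90.0, 0.1, 7.5]
force: [-0.3, -0.8, -1.7]
width: 24.9
t 42.8 tcp [547.7  18.  172.7] rpy [-90.    0.1   7.5] F [-0.3 -0.8 -1.7] M [0.   0.02 0.  ] w 24.9
to go tool x,z: [ 0.47055864 -0.80210006]
```

View pics/aj_d.png

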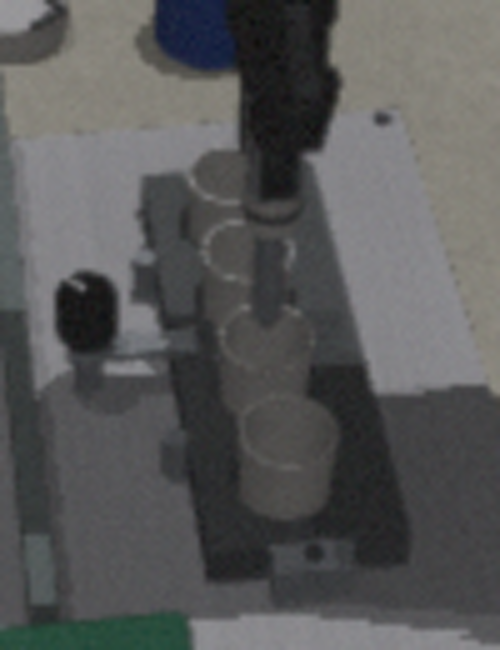

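View pics/aj_s.png

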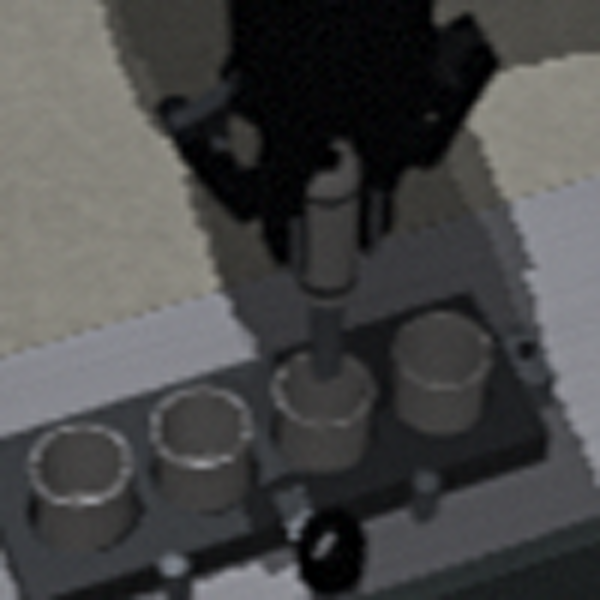

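View pics/aj_w.png

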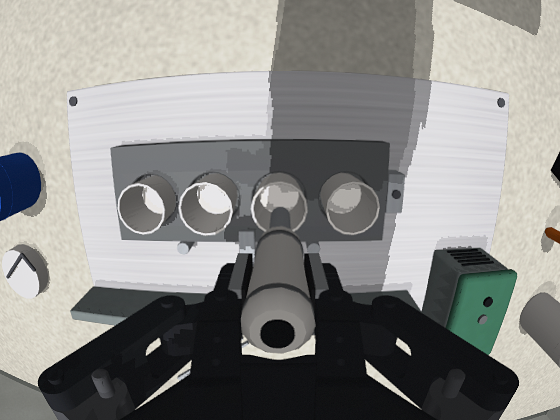

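The tip is centred over cup 2. Dip, then go to cup 3.

```bash
python3 -m jog '[[[0.5,12,-0.8,0,0,0,255],[0,12,0,0,0,0,255],[0,12,0,0,0,0,255],[0,8,0,0,0,0,255],[0,0,0,0,0,0,255],[0,0,0,0,0,0,255],[0,0,0,0,0,0,255],[0,0,0,0,0,0,255],[0,0,0,0,0,0,255],[0,0,0,0,0,0,255]]]'; python3 - <<'E'
from h import *
s=st()
d=cap("side");c=cap("scene");w=cap("wrist","ak_w")
crop(c,230,130,330,230,6,"ak_s");crop(d,250,150,350,280,5,"ak_d")
E
python3 -m jog '[[[0,0,0,0,0,0,255],[0,0,0,0,0,0,255],[0,0,0,0,0,0,255]]]'
```

```text
time_s: 43.95
ee_pos: [549.3, 16.6, 130.0]
orientation: [-90.0, -0.0, 7.4]
force: [-0.2, -0.5, -0.5]
width: 25.0
t 43.95 tcp [549.3  16.6 130. ] rpy [-90.   -0.    7.4] F [-0.2 -0.5 -0.5] M [-0.02  0.03  0.01] w 25.0
time_s: 44.4
ee_pos: [549.2, 16.6, 129.8]
orientation: [-90.0, 0.0, 7.4]
force: [0.3, -0.6, -1.3]
width: 24.7
```

View pics/ak_d.png

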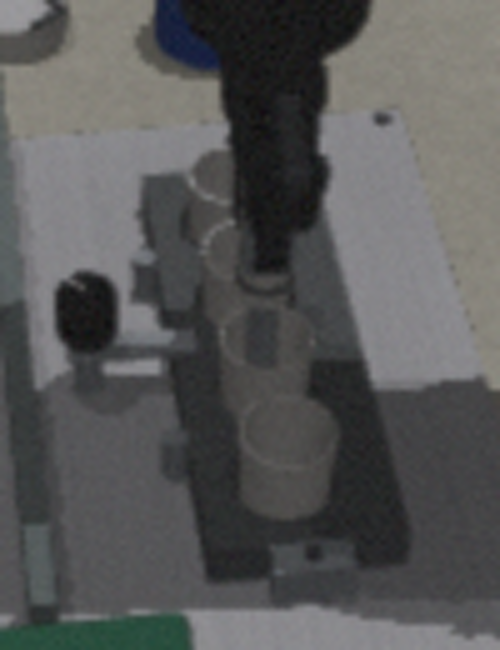

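View pics/ak_s.png

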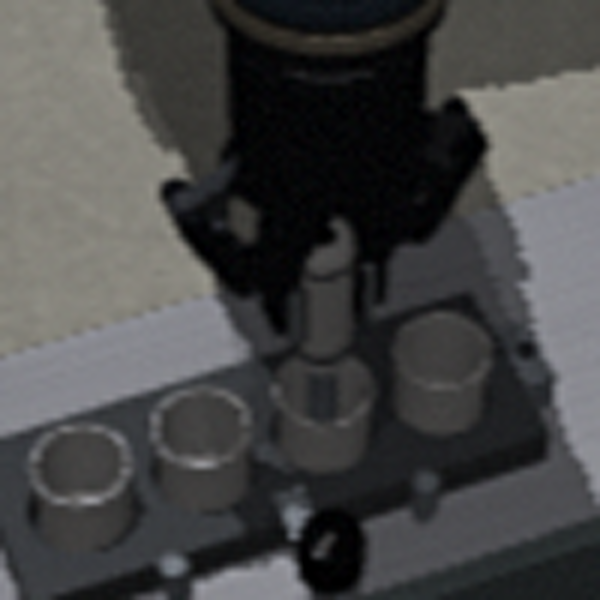

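```bash
python3 -m jog '[[[0,-10,0,0,0,0,255],[0,-30,0,0,0,0,255],[0,-20,0,0,0,0,255],[0,0,-29,0,0,0,255],[0,0,-28.5,0,0,0,255],[0,0,0,0,0,0,255],[0,0,0,0,0,0,255],[0,15,0,0,0,0,255],[0,0,0,0,0,0,255]]]'; python3 - <<'E'
from h import *
s=st();print("to go tool x,z:",R.from_euler('z',7.4,degrees=True).inv().apply(np.array([556,-40.2,0])-s["ee_pos"])[:2])
w=cap("wrist","al_w");d=cap("side");c=cap("scene")
crop(c,210,130,310,230,6,"al_s");crop(d,250,150,350,280,5,"al_d")
E
```

```text
time_s: 45.3
ee_pos: [555.8, -39.7, 173.7]
orientation: [-90.0, 0.1, 7.5]
force: [0.4, 0.0, -0.6]
width: 24.7
t 45.3 tcp [555.8 -39.7 173.7] rpy [-90.    0.1   7.5] F [ 0.4  0.  -0.6] M [0.04 0.04 0.04] w 24.7
to go tool x,z: [ 0.1415894  -0.55606518]
```

View pics/al_d.png

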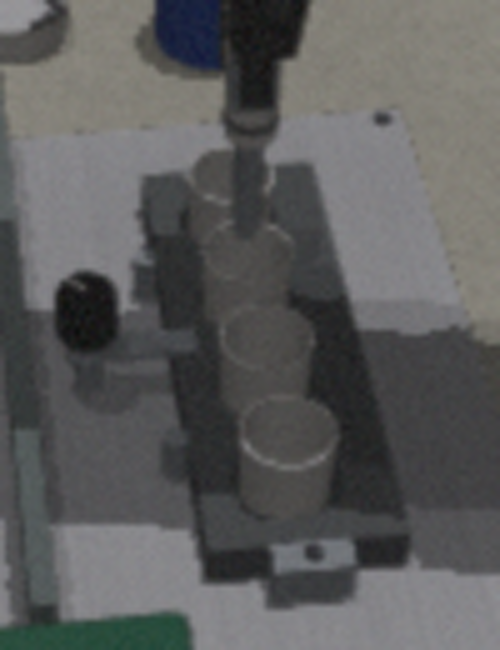

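View pics/al_s.png

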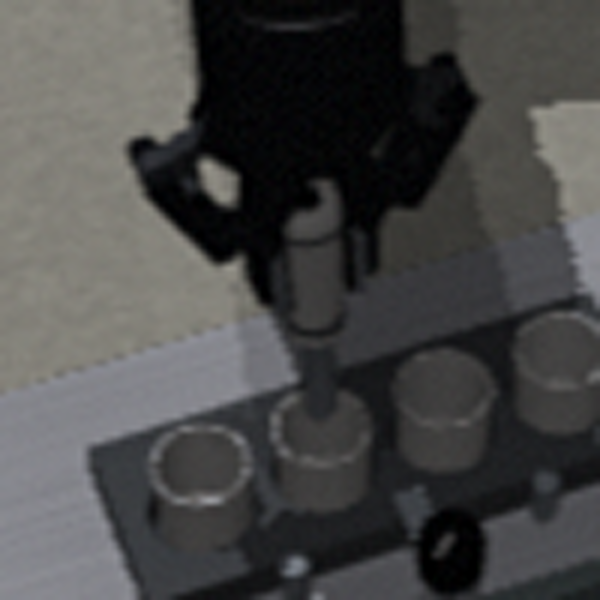

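View pics/al_w.png

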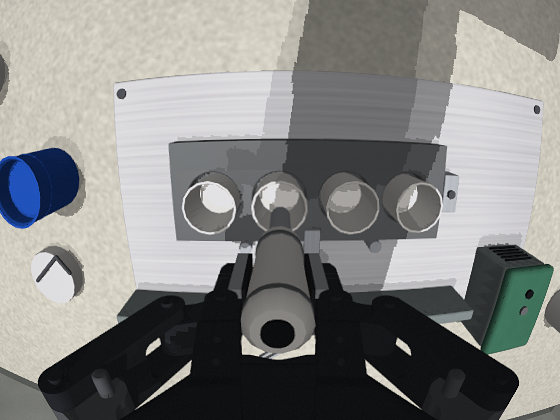

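The tip is centred over cup 3. Dip.

```bash
python3 -m jog '[[[0,12,-0.6,0,0,0,255],[0,12,0,0,0,0,255],[0,12,0,0,0,0,255],[0,9,0,0,0,0,255],[0,0,0,0,0,0,255],[0,0,0,0,0,0,255],[0,0,0,0,0,0,255],[0,0,0,0,0,0,255],[0,0,0,0,0,0,255],[0,0,0,0,0,0,255]]]'; python3 - <<'E'
from h import *
s=st()
d=cap("side");c=cap("scene");w=cap("wrist","am_w")
crop(c,210,130,310,230,6,"am_s");crop(d,250,150,350,280,5,"am_d")
E
python3 -m jog '[[[0,0,0,0,0,0,255],[0,0,0,0,0,0,255],[0,0,0,0,0,0,255]]]'
```

```text
time_s: 46.45
ee_pos: [556.8, -41.0, 130.0]
orientation: [-90.0, -0.0, 7.4]
force: [-0.2, -1.2, -0.7]
width: 24.8
t 46.45 tcp [556.8 -41.  130. ] rpy [-90.   -0.    7.4] F [-0.2 -1.2 -0.7] M [ 0.01 -0.02  0.01] w 24.8
time_s: 46.9
ee_pos: [556.7, -41.1, 129.8]
orientation: [-90.0, 0.0, 7.4]
force: [-0.0, -0.2, -1.3]
width: 24.5
```

View pics/am_d.png

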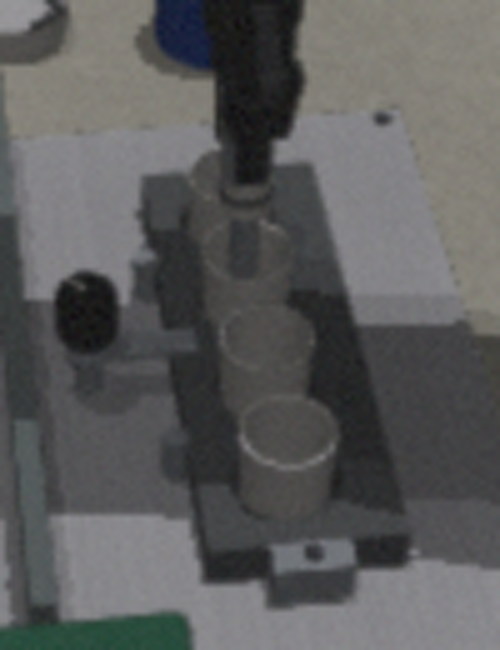

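View pics/am_s.png

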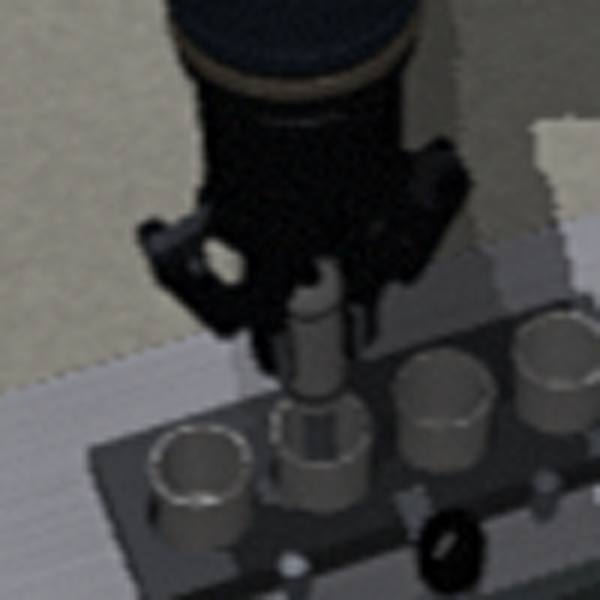

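```bash
python3 -m jog '[[[0,-10,0,0,0,0,255],[0,-30,0,0,0,0,255],[0,-20,0,0,0,0,255],[0,0,-28,0,0,0,255],[0,0,-27.5,0,0,0,255],[0,0,0,0,0,0,255],[0,0,0,0,0,0,255],[0,15,0,0,0,0,255],[0,0,0,0,0,0,255]]]'; python3 - <<'E'
from h import *
s=st();print("to go tool x,z:",R.from_euler('z',7.4,degrees=True).inv().apply(np.array([563.7,-96,0])-s["ee_pos"])[:2])
w=cap("wrist","an_w");d=cap("side");c=cap("scene")
crop(c,190,130,290,230,6,"an_s");crop(d,250,130,350,260,5,"an_d")
E
```

```text
time_s: 47.8
ee_pos: [563.0, -95.2, 173.7]
orientation: [-90.0, 0.1, 7.5]
force: [0.1, 0.6, -0.7]
width: 24.8
t 47.8 tcp [563.  -95.2 173.7] rpy [-90.    0.1   7.5] F [ 0.1  0.6 -0.7] M [ 0.03  0.04 -0.03] w 24.8
to go tool x,z: [ 0.55931237 -0.86064056]
```

View pics/an_d.png

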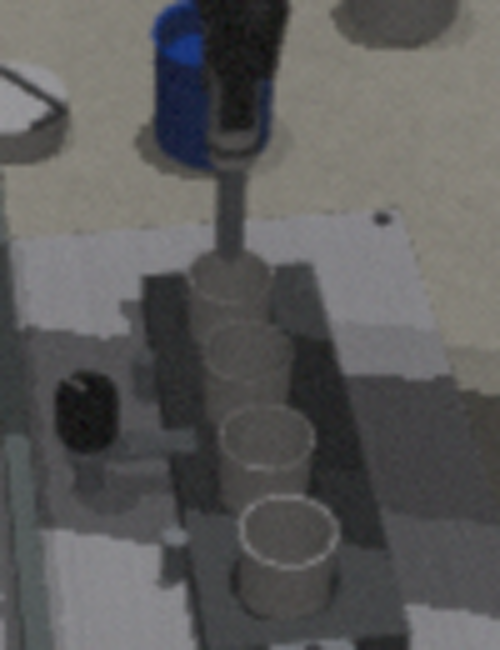

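View pics/an_s.png

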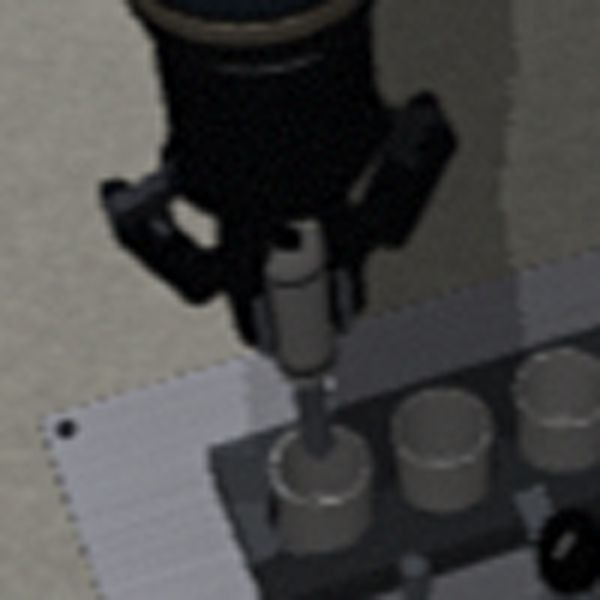

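View pics/an_w.png

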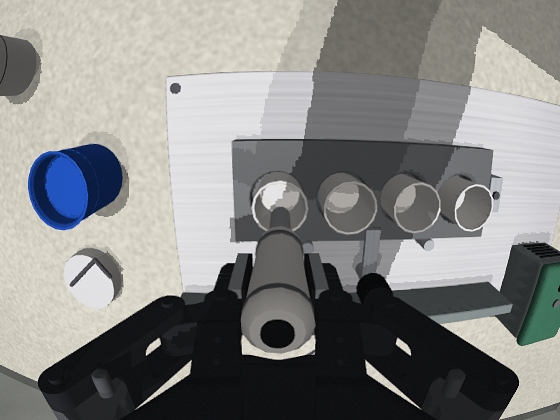

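The tip is centred over cup 4. Dip, then rise.

```bash
python3 -m jog '[[[0,12,-0.6,0,0,0,255],[0,12,0,0,0,0,255],[0,12,0,0,0,0,255],[0,9,0,0,0,0,255],[0,0,0,0,0,0,255],[0,0,0,0,0,0,255],[0,0,0,0,0,0,255],[0,0,0,0,0,0,255],[0,0,0,0,0,0,255],[0,0,0,0,0,0,255]]]'; python3 - <<'E'
from h import *
s=st()
d=cap("side");c=cap("scene");w=cap("wrist","ao_w")
crop(c,70,130,290,240,3,"ao_s");crop(d,250,110,350,240,5,"ao_d")
E
python3 -m jog '[[[0,0,0,0,0,0,255],[0,0,0,0,0,0,255],[0,0,0,0,0,0,255],[0,-10,0,0,0,0,255],[0,-30,0,0,0,0,255],[0,-40,0,0,0,0,255],[0,-40,0,0,0,0,255],[0,0,0,0,0,0,255]]]'
```

```text
time_s: 48.95
ee_pos: [564.1, -96.7, 130.0]
orientation: [-90.0, -0.0, 7.4]
force: [-0.1, -0.9, -0.9]
width: 24.5
t 48.95 tcp [564.1 -96.7 130. ] rpy [-90.   -0.    7.4] F [-0.1 -0.9 -0.9] M [-0.03 -0.   -0.01] w 24.5
time_s: 49.9
ee_pos: [565.8, -97.0, 255.8]
orientation: [-90.1, -0.4, 7.4]
force: [0.9, 0.4, -1.0]
width: 24.7
```

View pics/ao_d.png

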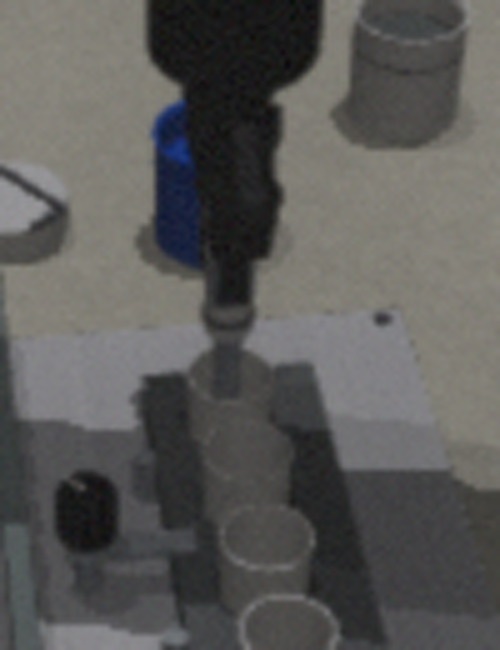

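View pics/ao_s.png

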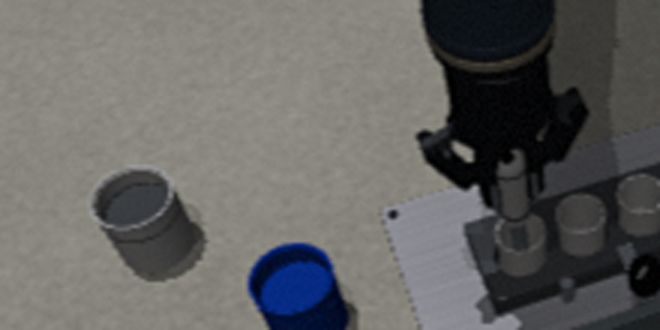

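Cup 4 dipped. The beaker's rim is unchanged at scene (114,196). Back to the beaker.

```bash
python3 -m jog '[[[-12,0,-24,0,0,0,255],[-21,0,-42,0,0,0,255],[-21,0,-42,0,0,0,255],[-21,0,-42,0,0,0,255],[-21,0,-42,0,0,0,255],[-21,0,-42,0,0,0,255],[-21,0,-42,0,0,0,255],[-12,0,-24,0,0,0,255],[0,0,0,0,0,0,255],[0,0,0,0,0,0,255]]]'; python3 - <<'E'
from h import *
s=st();print("to go tool x,z:",R.from_euler('z',7.4,degrees=True).inv().apply(np.array([452.6,-413.7,0])-s["ee_pos"])[:2])
w=cap("wrist","ap_w");d=cap("side");c=cap("scene")
crop(c,70,100,210,230,4,"ap_s");crop(d,270,40,400,170,4,"ap_d")
E
```

```text
time_s: 50.9
ee_pos: [453.7, -413.8, 249.6]
orientation: [-90.0, 0.0, 7.4]
force: [0.0, 0.9, -0.6]
width: 24.6
t 50.9 tcp [ 453.7 -413.8  249.6] rpy [-90.    0.    7.4] F [ 0.   0.9 -0.6] M [0.01 0.03 0.06] w 24.6
to go tool x,z: [-1.11498565  0.28099165]
```

View pics/ap_w.png

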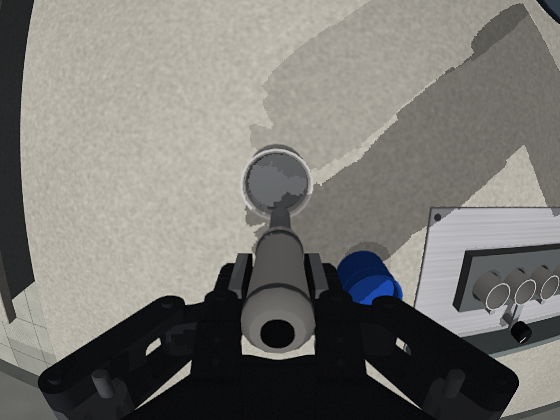

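View pics/ap_s.png

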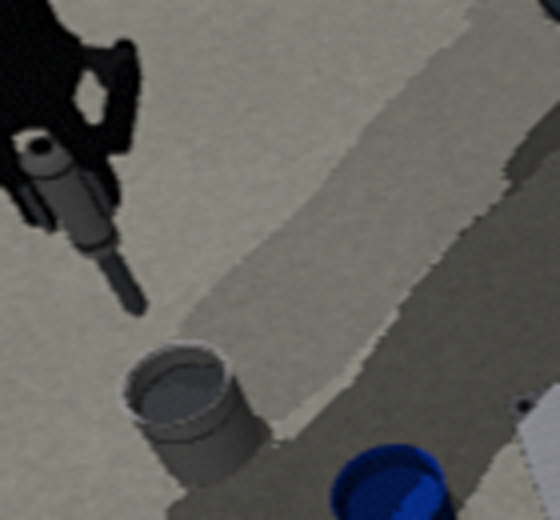

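Same picture as before the first rinse. Rinse again (120 mm down), hold, then rise.

```bash
python3 -m jog '[[[-1,30,0,0,0,0,255],[0,35,0,0,0,0,255],[0,25,0,0,0,0,255],[0,18,0,0,0,0,255],[0,12,0,0,0,0,255],[0,0,0,0,0,0,255],[0,0,0,0,0,0,255],[0,0,0,0,0,0,255],[0,0,0,0,0,0,255],[0,0,0,0,0,0,255]]]';  python3 - <<'E'
from h import *
s=st();c=cap("scene");crop(c,70,130,190,240,5,"aq_s")
E
python3 -m jog '[[[0,0,0,0,0,0,255],[0,0,0,0,0,0,255],[0,-15,0,0,0,0,255],[0,-40,0,0,0,0,255],[0,-40,0,0,0,0,255],[0,-25,0,0,0,0,255],[0,0,0,0,0,0,255],[0,0,0,0,0,0,255]]]'
```

```text
time_s: 52.05
ee_pos: [453.3, -413.9, 130.4]
orientation: [-90.0, -0.0, 7.4]
force: [-0.1, 0.2, -0.2]
width: 24.4
t 52.05 tcp [ 453.3 -413.9  130.4] rpy [-90.   -0.    7.4] F [-0.1  0.2 -0.2] M [-0.02  0.04 -0.03] w 24.4
time_s: 52.9
ee_pos: [453.2, -413.9, 249.7]
orientation: [-90.0, -0.0, 7.4]
force: [0.2, -0.3, -0.4]
width: 24.7
```

View pics/aq_s.png

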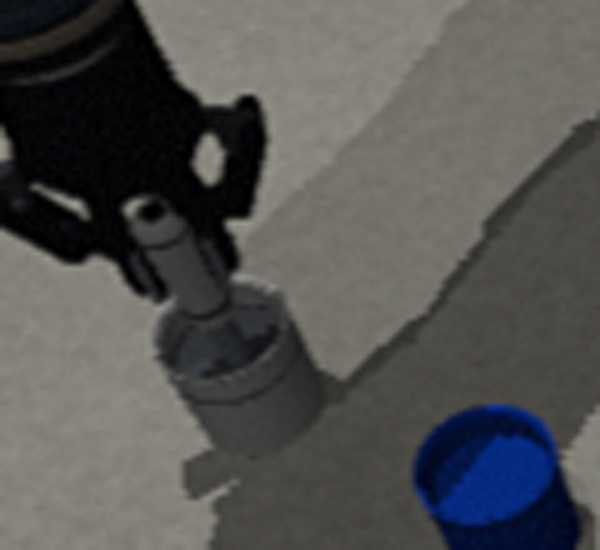

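```bash
python3 -m jog '[[[3,0,23,0,0,0,255],[5.8,0,45,0,0,0,255],[5.8,0,45,0,0,0,255],[5.8,0,45,0,0,0,255],[5.8,0,45,0,0,0,255],[5.8,0,45,0,0,0,255],[5.8,0,45,0,0,0,255],[5.8,0,45,0,0,0,255],[5.8,0,45,0,0,0,255],[5.8,0,45,0,0,0,255]]]';python3 -m jog '[[[5.8,0,45,0,0,0,255],[5.8,0,45,0,0,0,255],[5.8,0,45,0,0,0,255],[5.8,0,45,0,0,0,255],[5.8,0,45,0,0,0,255],[5.8,0,45,0,0,0,255],[5.8,0,45,0,0,0,255],[5,0,39,0,0,0,255],[2,0,16,0,0,0,255],[0,0,0,0,0,0,255]]]';python3 -m jog '[[[0,0,0,0,0,0,255],[0,0,0,0,0,0,255],[0,0,0,0,0,0,255]]]'; python3 - <<'E'
from h import *
s=st();print("to go tool x,z:",R.from_euler('z',7.4,degrees=True).inv().apply(np.array([452.4,390.1,0])-s["ee_pos"])[:2])
w=cap("wrist","ar_w");d=cap("side");c=cap("scene")
crop(c,350,60,470,200,4,"ar_s");crop(d,300,270,440,415,4,"ar_d");crop(w,200,110,360,270,4,"ar_wc")
E
```

```text
time_s: 53.9
ee_pos: [451.3, 19.6, 248.6]
orientation: [-90.0, 0.1, 7.4]
force: [0.8, -0.2, -0.9]
width: 24.7
time_s: 54.9
ee_pos: [450.7, 392.5, 247.5]
orientation: [-90.1, 0.1, 7.6]
force: [-0.3, -0.5, -1.4]
width: 24.9
time_s: 55.2
ee_pos: [451.8, 389.9, 249.8]
orientation: [-90.0, 0.0, 7.4]
force: [-0.7, -0.6, -0.9]
width: 24.4
t 55.2 tcp [451.8 389.9 249.8] rpy [-90.    0.    7.4] F [-0.7 -0.6 -0.9] M [ 0.02 -0.04 -0.03] w 24.4
to go tool x,z: [0.59378847 0.08991842]
```

View pics/ar_wc.png

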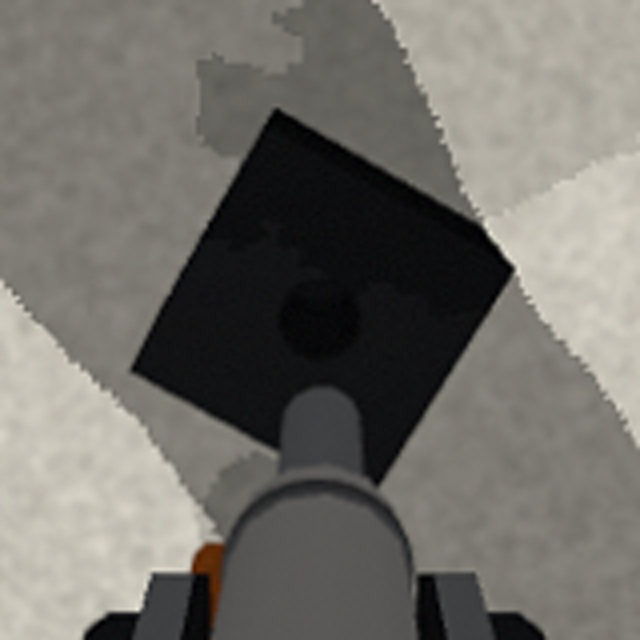

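View pics/ar_s.png

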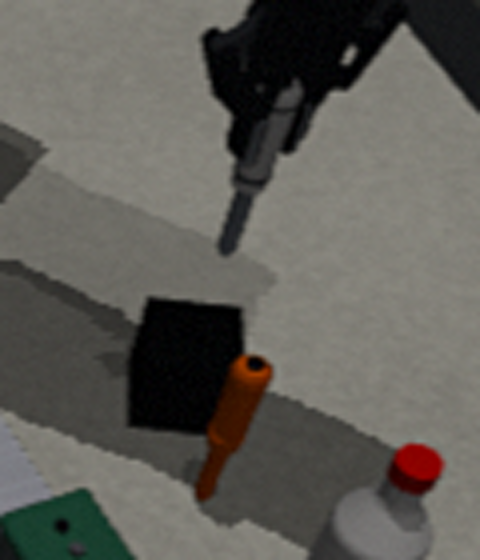

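View pics/ar_d.png

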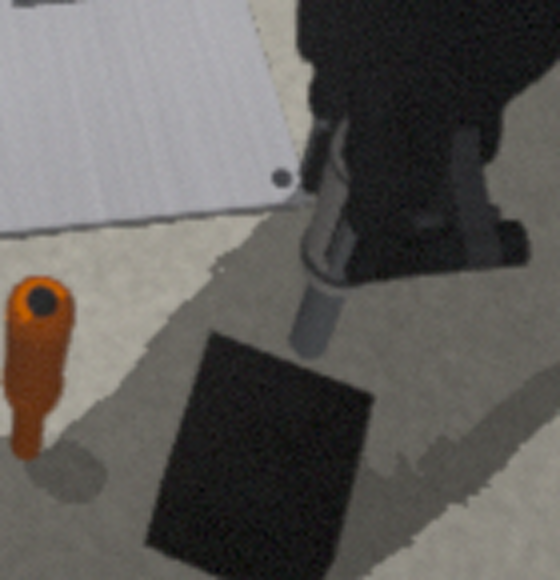

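```bash
python3 - <<'E'
from h import *
w=cap("wrist");e=readout.observe()["ee_pos"];print(e)
print("hole",onz(w,280,189.5,68).round(1)," tip",onz(w,280.6,208.5,e[2]-102).round(1))
# vertical axis direction visible: shoulder centre in wrist
print(proj(w,[e[0],e[1],68]),proj(w,[e[0],e[1],e[2]-102]))
E
```

```text
[451.77809315 390.48342636 249.97256991]
hole [449.7 391.5  68. ]  tip [445.5 390.8 148. ]
[278.70841142 191.39269136] [279.04763021 216.48681366]
```

```bash
python3 -m jog '[[[0.6,25,0,0,0,0,255],[0,30,0,0,0,0,255],[0,18,0,0,0,0,255],[0,0,0,0,0,0,255],[0,0,0,0,0,0,255],[0,0,0,0,0,0,255]]]'; python3 - <<'E'
from h import *
s=st();w=cap("wrist");d=cap("side");c=cap("scene")
crop(c,370,90,450,190,6,"as_s");crop(d,320,310,420,415,6,"as_d");crop(w,220,150,340,270,5,"as_w")
E
```

```text
time_s: 56.0
ee_pos: [452.8, 391.4, 178.2]
orientation: [-89.9, -0.1, 7.4]
force: [0.5, 0.8, -1.3]
width: 25.0
t 56.0 tcp [452.8 391.4 178.2] rpy [-89.9  -0.1   7.4] F [ 0.5  0.8 -1.3] M [0.   0.05 0.02] w 25.0
```

View pics/as_w.png

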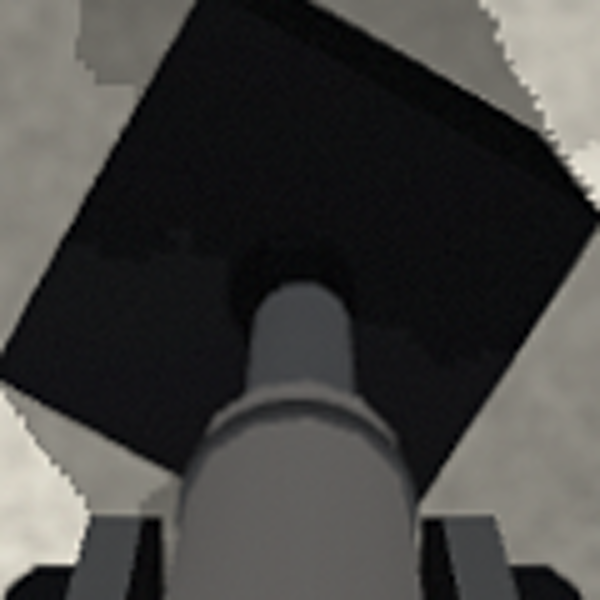

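View pics/as_s.png

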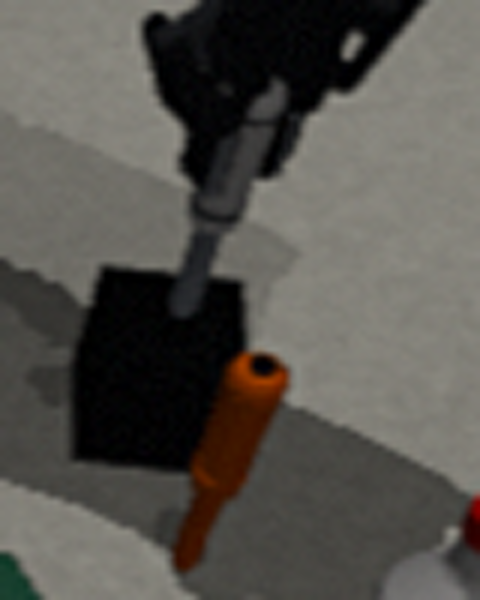

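View pics/as_d.png

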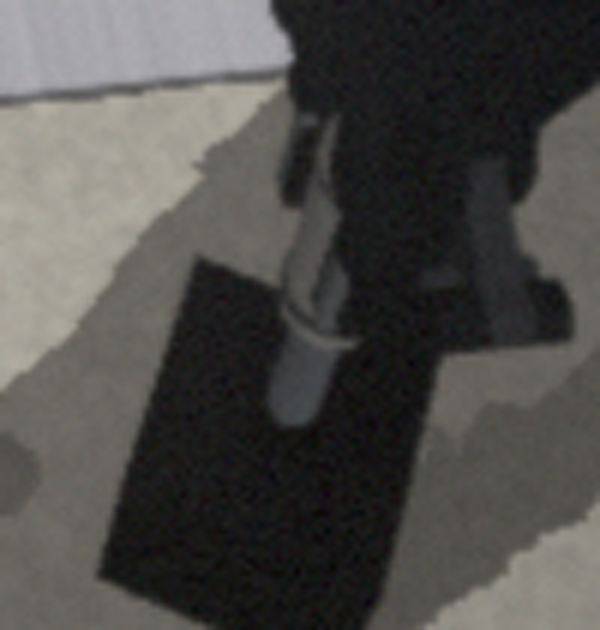

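The hole centre is at crop (294,290) and the tip at x=301, so the tip is about 1 mm too far in +y. That agrees with the pose readout (391.4 vs 390.4). Correct and lower gently.

```bash
python3 -m jog '[[[0,0,-1,0,0,0,255],[0,4,0,0,0,0,255],[0,4,0,0,0,0,255],[0,3,0,0,0,0,255],[0,0,0,0,0,0,255]]]'; python3 - <<'E'
from h import *
s=st();w=cap("wrist");crop(w,220,150,340,270,5,"at_w")
E
```

```text
time_s: 56.65
ee_pos: [452.1, 389.8, 165.1]
orientation: [-90.0, 0.0, 7.4]
force: [-0.2, 0.3, -1.1]
width: 25.1
t 56.65 tcp [452.1 389.8 165.1] rpy [-90.    0.    7.4] F [-0.2  0.3 -1.1] M [ 0.13 -0.02  0.  ] w 25.1
```

View pics/at_w.png

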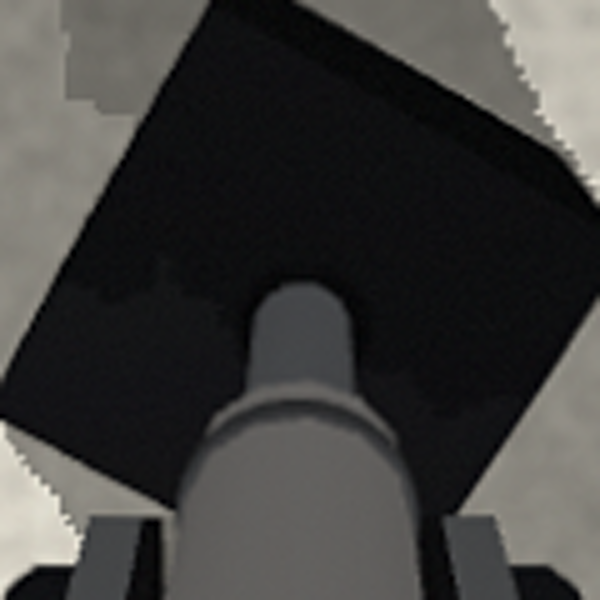

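```bash
python3 -m jog '[[[0,5,0,0,0,0,255],[0,6,0,0,0,0,255],[0,6,0,0,0,0,255],[0,0,0,0,0,0,255]]]';python3 -m jog '[[[0,6,0,0,0,0,255],[0,6,0,0,0,0,255],[0,6,0,0,0,0,255],[0,0,0,0,0,0,255]]]'
```

```text
time_s: 57.1
ee_pos: [452.0, 389.6, 147.6]
orientation: [-90.0, 0.1, 7.4]
force: [-0.5, -0.1, -0.6]
width: 25.2
time_s: 57.5
ee_pos: [452.0, 389.7, 129.7]
orientation: [-90.0, 0.1, 7.4]
force: [-0.1, -0.8, -0.9]
width: 24.7
```

```bash
python3 -m jog '[[[0,6,0,0,0,0,255],[0,6,0,0,0,0,255],[0,5,0,0,0,0,255],[0,0,0,0,0,0,255]]]';python3 -m jog '[[[0,2,0,0,0,0,255],[0,2,0,0,0,0,255],[0,0,0,0,0,0,255]]]'; python3 - <<'E'
from h import *
s=st();w=cap("wrist");crop(w,200,150,360,350,3,"au_w");d=cap("side");crop(d,320,330,420,415,6,"au_d")
E
```

```text
time_s: 57.9
ee_pos: [452.0, 389.7, 112.9]
orientation: [-90.0, 0.1, 7.4]
force: [-0.2, -0.3, -0.3]
width: 24.6
time_s: 58.2
ee_pos: [452.3, 389.9, 109.6]
orientation: [-90.0, 0.0, 7.4]
force: [0.4, 0.9, -0.8]
width: 24.8
t 58.2 tcp [452.3 389.9 109.6] rpy [-90.    0.    7.4] F [ 0.4  0.9 -0.8] M [ 0.04 -0.05 -0.02] w 24.8
```

View pics/au_w.png

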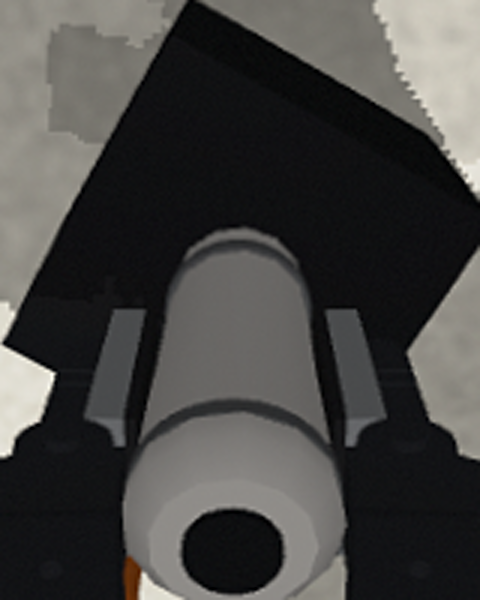

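That was the last picture allowed, so I go on by numbers. Lower until contact, then release.

```bash
python3 -m jog '[[[0,1,0,0,0,0,255],[0,0,0,0,0,0,255]]]';python3 -m jog '[[[0,1,0,0,0,0,255],[0,0,0,0,0,0,255]]]'
```

```text
time_s: 58.5
ee_pos: [452.4, 390.0, 108.7]
orientation: [-90.0, 0.0, 7.4]
force: [-0.1, 0.2, -0.4]
width: 24.8
time_s: 58.7
ee_pos: [452.6, 390.1, 108.2]
orientation: [-90.0, -0.0, 7.4]
force: [-1.4, -1.4, 5.4]
width: 24.8
```

Contact at the same height as at pick-up (108.2). Release.

```bash
python3 -m jog '[[[0,0,0,0,0,0,160],[0,0,0,0,0,0,130],[0,0,0,0,0,0,90],[0,0,0,0,0,0,40],[0,0,0,0,0,0,0],[0,0,0,0,0,0,0],[0,0,0,0,0,0,0]]]'; python3 - <<'E'
from h import *
s=st();w=cap("wrist")
h=cv2.cvtColor(w["color"],cv2.COLOR_RGB2GRAY)
# tester top: dark dot near (283,332)
m=np.zeros_like(h,bool);m[300:352,255:312]=h[300:352,255:312]<40
print(blob(w,m,2))
E
```

```text
time_s: 59.4
ee_pos: [452.4, 390.0, 107.8]
orientation: [-90.0, -0.0, 7.4]
force: [-0.6, -0.5, -0.0]
width: 85.5
t 59.4 tcp [452.4 390.  107.8] rpy [-90.   -0.    7.4] F [-0.6 -0.5 -0. ] M [-0.01 -0.03  0.02] w 85.5
[([264, 321, 34, 28, 769], [280.4, 334.5])]
```

Free. Rise straight up and check with all three cameras.

```bash
python3 -m jog '[[[0,-10,0,0,0,0,0],[0,-30,0,0,0,0,0],[0,-45,0,0,0,0,0],[0,-45,0,0,0,0,0],[0,-12,0,0,0,0,0],[0,0,0,0,0,0,0],[0,0,0,0,0,0,0]]]'; python3 - <<'E'
from h import *
s=st();w=cap("wrist");c=cap("scene");d=cap("side")
def dot(cm,u0,v0,u1,v1,th):
    g=cv2.cvtColor(cm["color"],cv2.COLOR_RGB2GRAY).astype(int)
    sub=g[v0:v1,u0:u1]; k,lab,st_,cen=cv2.connectedComponentsWithStats((sub<th).astype(np.uint8))
    return [(st_[i][4],(cen[i]+[u0,v0]).round(1).tolist()) for i in range(1,k) if st_[i][4]>3]
print("w",dot(w,270,200,295,228,50)); print("s",dot(c,400,118,412,130,60)); print("d",dot(d,368,350,383,364,60))
E
```

```text
time_s: 60.15
ee_pos: [452.3, 390.0, 249.6]
orientation: [-90.0, 0.0, 7.4]
force: [-0.9, -0.5, -0.8]
width: 85.6
t 60.15 tcp [452.3 390.  249.6] rpy [-90.    0.    7.4] F [-0.9 -0.5 -0.8] M [0.04 0.   0.05] w 85.6
w [(np.int32(182), [279.0, 212.9]), (np.int32(35), [291.3, 225.0])]
s [(np.int32(15), [405.1, 123.3]), (np.int32(16), [403.0, 128.3])]
d [(np.int32(46), [375.2, 356.7])]
```

The tester's top is back where it was: side (375.2,356.7) against (375.3,357.3) before. Now go over the rack in the same pose as the after-clamping picture, and compare numerically.

```bash
python3 -m jog '[[[12.2,0,-41,0,0,0,0],[12.2,0,-41,0,0,0,0],[12.2,0,-41,0,0,0,0],[12.2,0,-41,0,0,0,0],[12.2,0,-41,0,0,0,0],[12.2,0,-41,0,0,0,0],[12.2,0,-41,0,0,0,0],[12.2,0,-41,0,0,0,0],[12.2,0,-41,0,0,0,0],[12.2,0,-40,0,0,0,0]]]'; python3 -m jog '[[[0,40,0,0,0,0,0],[0,40,0,0,0,0,0],[0,3,0,0,0,0,0],[0,0,0,0,0,0,0],[0,0,0,0,0,0,0],[0,0,0,0,0,0,0]]]'; python3 - <<'E'
from h import *
s=st();e=s["ee_pos"];w=cap("wrist","av_w")
a=cv2.imread("pics/u_w.png");b=cv2.imread("pics/av_w.png")
wu=camat([626.3,.3,166.6],[-90,-.2,7.5])
ga=cv2.cvtColor(a,cv2.COLOR_BGR2GRAY);gb=cv2.cvtColor(b,cv2.COLOR_BGR2GRAY)
def match(n,u,v,z,r=16):
    t=ga[v-r:v+r,u-r:u+r]; p=proj(w,onz(wu,u,v,z)); q=p.round().astype(int); R2=r+14
    sub=gb[max(0,q[1]-R2):q[1]+R2,max(0,q[0]-R2):q[0]+R2]
    m=cv2.matchTemplate(sub,t,cv2.TM_CCOEFF_NORMED);_,sc,_,loc=cv2.minMaxLoc(m)
    f=np.array([max(0,q[0]-R2)+loc[0]+r,max(0,q[1]-R2)+loc[1]+r])
    A=todeck(onz(wu,u,v,z));B=todeck(onz(w,*f,z));print(n,"score",round(sc,2),"deck before",A.round(1),"after",B.round(1),"d",(B-A).round(1))
match("cup4",167,112,62,36);match("cup3",238,109,62,36);match("cup2",318,109,62,36);match("cup1",390,111,62,36)
match("knob",279,216,72,20);match("dowel r",207,166,34,10);match("dowel l",348,166,34,10);match("stop",433,110,32,12)
match("rack nr",133,60,30,10);match("rack nl",421,59,30,10);match("rack fr",137,160,30,10);match("deck screw",92,22,8,10)
match("tin",22,217,22,20);match("tweezers",230,312,2,30)
# knob mark
c=w;ctr=[628.2,1.2,72];uc=proj(c,ctr);g=gb
for nm,cm,g in [("before",wu,ga),("after",w,gb)]:
    uc=proj(cm,ctr).round().astype(int); x0,y0=uc[0]-14,uc[1]-14
    k,lab,s_,cen=cv2.connectedComponentsWithStats((g[y0:y0+28,x0:x0+28]>100).astype(np.uint8))
    best=[(s_[i][4],i) for i in range(1,k) if s_[i][4]<90 and np.linalg.norm(cen[i]-14)<11]
    i=max(best)[1];ys,xs=np.nonzero(lab==i);P=np.array([todeck(onz(cm,p+x0,q+y0,72)) for p,q in zip(xs,ys)]);q=P.mean(0);v=np.linalg.svd(P-q)[2][0]
    print(nm,"mark",len(P),round(np.degrees(np.arctan2(v[1],-v[0]))%180,1),"(mod 180)")
E
```

```text
time_s: 61.3
ee_pos: [626.4, -1.6, 248.9]
orientation: [-90.0, 0.1, 7.4]
force: [0.7, 0.6, 0.6]
width: 85.4
time_s: 61.9
ee_pos: [627.3, 0.5, 168.9]
orientation: [-90.0, -0.2, 7.5]
force: [-0.5, -0.3, 0.1]
width: 85.3
t 61.9 tcp [6.273e+02 5.000e-01 1.689e+02] rpy [-90.   -0.2   7.5] F [-0.5 -0.3  0.1] M [-0.   -0.03  0.06] w 85.3
cup4 score 0.98 deck before [  4.6 -82.1] after [  4.8 -82. ] d [0.2 0.1]
cup3 score 0.98 deck before [  4.8 -29.4] after [  5.  -29.6] d [ 0.2 -0.2]
cup2 score 0.98 deck before [ 4.7 26.9] after [ 4.9 27.3] d [0.3 0.4]
cup1 score 0.99 deck before [ 3.5 80.4] after [ 3.8 80.5] d [0.3 0.1]
knob score 0.99 deck before [80.5 -0.4] after [80.8 -0.4] d [0.2 0. ]
dowel r score 0.97 deck before [ 50.  -59.3] after [ 50.5 -59.7] d [ 0.5 -0.4]
dowel l score 0.96 deck before [49.8 56.2] after [50.4 56.7] d [0.6 0.5]
stop score 0.99 deck before [ -1.4 131.3] after [ -1.2 131.5] d [0.2 0.2]
rack nr score 0.99 deck before [ -43.9 -124.2] after [ -44.2 -124.3] d [-0.3 -0.1]
rack nl score 0.99 deck before [-45.1 119.8] after [-45.2 120. ] d [-0.2  0.2]
rack fr score 0.98 deck before [  43.6 -123.6] after [  43.1 -123.5] d [-0.5  0.1]
deck screw score 0.97 deck before [ -95. -182.] after [ -94.8 -182.2] d [ 0.2 -0.2]
tin score 0.99 deck before [  99.9 -288.1] after [ 100.3 -288.5] d [ 0.4 -0.4]
tweezers score 0.96 deck before [212.9 -52.8] after [212.7 -53.1] d [-0.2 -0.3]
before mark 53 47.5 (mod 180)
after mark 52 47.7 (mod 180)
```

Everything is unchanged since clamping and the gripper is clear of everything. Hand in.

```bash
python3 - <<'E'
from station import r
print(r.close_job())
E
```

```text
the job is handed in; nothing more can be done
None
```

The job is done and handed in after about 62 s of robot time; no verdict is reported. The rack was pushed home and the clamp knob turned to a hard stop. The tester was rinsed, dipped about 1 s in cups 1 to 4 in order, rinsed again and stood back in its stand. I found the beaker already knocked about 4 cm aside before the first rinse, so I re-measured it.

**What the last checks showed:**
- **Rack, cups, stop, tin and tweezers:** all within about 0.6 mm of their places just after clamping.
- **Knob:** its mark is unchanged since tightening.
- **Tester:** its top is within about a pixel of its original place, in both the scene and side views. It touched down at the same height as at pick-up.
- **Bottle and beaker:** I did not re-measure them at the end. The beaker was upright in the view of the second rinse.

**What disagreed or stayed indirect:**
- **Knob angle:** the mark turned only about 205° from its first position (3.6 rad) before the jaws slipped, then slipped again on a second try. I take that as the 4.0 rad end stop. The mark ended at 229° from the strap direction, which is exactly 4.0 rad, and it did not spring back. I could not read the joint itself.
- **Camera readings:** they disagreed with each other by 2 to 5 mm, so I aligned the tip by comparing tip and target in the same view.
- **Pictures:** the 90-picture limit ran out just before the tester was released, so the checks after that are numerical only.

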